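Lean the register pin into the print jig and push it home

ROBOT

A 6-joint arm with a two-finger parallel gripper is mounted at the origin on the work surface. World frame = base frame: x ahead of the robot, y to its left, z up, the work surface at z = 0. Lengths are in mm, angles in rad, forces in N, time in s.
With the tool pointing down it reaches from about 275 to 750 mm from the base axis. Payload 10.2 kg.
Tool frame: the origin (TCP) lies midway between the tips of the shut fingers; the grasp point (between the pads) lies 19 mm behind it (ctrl.pinch_z is the distance from the TCP to the grasp point, in mm); x points along the fingers, z is the direction in which the jaws open and shut, and the axes are right-handed (so a half turn about x gives the same grasp; the last joint's range is limited). The gripper opens to 85 mm and grips with 20 to 120 N. Pads are 22 mm wide; open, the fingers measure 114 mm over their backs; the gripper's body (76 mm by 85 mm) begins 54 mm behind the grasp point. The pads swing forward as they close: fully open they stand 13 mm farther back than shut.
Start: joints at [-1.443, 0.313, 1.498, -0, 1.331, -0.223], TCP at [180.403, -493.037, 197.994] pointing down, gripper open.
Joint ranges: [-2.94, 2.94], [-0.97, 2.17], [0.19, 2.56], [-1.23, 4.37], [0.02, 3.11], [-2.88, 2.88]. Speed limits (rad/s): [2.39, 2.39, 3.01, 3.14, 3.14, 3.14].

INTERFACE

Orientations are given as a unit quaternion [w, x, y, z].
In Python, from rig import ctrl, capture, workorder, nets gives the robot as it stands. The module is installed in compiled form; this text tells all that it offers.
- The arm moves only by the tool send_rows, never from a script. Its argument "rows" is text: rows parted by semicolons, each of 5 numbers parted by spaces: the opening, from 0 (shut) to 1 (fully open), then the shift along the tool's x, y, z in cm, then the turn about the tool's x in units of 5 degrees (1.0 is 5 degrees). In form: grip x y z yaw; .... A call has 1 to 12 rows; each row is the pose to reach, as a shift and turn from the pose commanded when the call began, along the tool's axes at that moment; what a row does not reach only later rows make up. A row lasts 1/10 s, in which the tool goes at most 50 mm and 8.59 degrees, less where a joint would pass 70% of its speed; a pose out of reach is approached as far as the arm can. A call with a gripper value outside its range is refused whole. The fingers move at their own pace and stop on an object; "grip_force" is the grip in N (left out, the last holds). Time passes only in rows, so rows that repeat a pose let the fingers close. It gives the time, the measured TCP pose, the force and the opening at its end, in the units of the state.
- ctrl.sense(): the state, without advancing time (a new reading comes with each control period).
- capture(name): name is "side" or "top"; returns a dict with "pixels" (400x640x3 uint8, red, green, blue), "intrinsics" (3x3 intrinsics, pixels), "view" (4x4, takes a point from world to camera coordinates). Camera axes: x right, y down, z forward; pixel columns grow to the right and rows downward; lengths in mm; the calibration is good to about 2 mm. A picture is of the moment at which its call begins. There is no depth.
- workorder.finish_job(): hands the job in, once; it reports no verdict.
Trained networks look in a picture, given as the dict that the camera call returned (one of the last four; its "shot" number tells which), for a name from the list of things; names that differ only in an ending like _2 or _b are one class to them, and where a whole thing is asked for, a point or a joint stands for the part that bears it (a point fixed in the world has none). Each returns a list of dicts, best first, with "confidence" (0 to 1); they miss things now and then, are a little off and sometimes report something else, mostly with a low value. They report only what shows in the picture. A call takes as long as a camera call. They do not tell look-alikes from the thing itself.
- nets.boxes_of(picture, target): "location" ([x, y, z] in mm, in world coordinates, good to about 4 mm: the middle of the surface that is visible of it).
- nets.spot_point(picture, target): "location" ([x, y, z] in mm, in world coordinates, good to about 4 mm: a listed point, or the origin of a listed thing).
The state is a dict: "time_s": time; "joints": joint angles; "dq": joint speeds; "tau": joint torques, N m; "eef_pos": TCP position; "ee_rot": TCP orientation; "force": force on the tool from outside, world axes, zero at the start; "wrist_torque": the same for the moment, N m; "grip_width": opening from 0.0 (shut) to 1.0 (fully open).
Only numpy, scipy, OpenCV 4.12 (cv2) and the standard library are available. Lean on these libraries where they do the work, as an engineer would, in place of code of your own. Each camera call takes 0.05 s, during which the arm holds its last target.

TASK

Take the register pin out of its wooden rest and fit it in the bore of the aluminium block on the print jig: lean it clearly (about 15 degrees), start the lower edge of its foot in the bore, then straighten it and slide it fully home until its shoulder sits on the block. The fit is tight and the block is clamped off centre, by an amount nobody has measured, so feel your way gently (pin and jig must never press on each other with more than about 25 N), keep hold of the pin until it is home rather than letting it drop, then let go and leave the ink jar and bottle where they stand.

Things in the scene. Friction and masses are not known exactly. Their poses are not given: they have to be found in the camera images.
- pin_grip (a point): centre of the grip of the register pin (loose, 0.09 to 0.18 kg, 78 mm tall): a square black plastic grip 24 x 24 mm, 42 mm tall, on a square steel shoulder 28 x 28 x 4 mm, on a round shaft. The point is on the axis, 55 mm above the foot, 23 mm above the shoulder's underside; z up along the pin, x and y square to the grip's flats. It starts upright in the rest.
- pin_foot (a point): centre of the flat foot of the pin's shaft, 55 mm below pin_grip along the pin, same axes. The shaft is steel, round, 16 mm in diameter and 32 mm long from foot to shoulder, with a 0.7 mm edge break. At the start it is hidden in the rest's hole, the shoulder lying on the rest's top.
- jig: the print jig, fixed: a plywood board 200 (x) x 170 (y) x 15 mm; origin at the middle of its underside, z up. At x = -30 mm an aluminium plate and a dark clamp disc 84 mm wide, top 27 mm above the table, carry an upright round aluminium block 60 mm in diameter, top 66 mm above the table (outer 9 mm of it 1 mm lower). Its bore, in the centre of the block, is vertical, blind, 17 mm in diameter, 36 mm deep.
- seat (a point): the centre of the clamp disc on the jig, at the height of the bore's mouth, the block's top (66 mm above the table); axes as the jig's. The block is clamped off centre on the disc: block and bore together stand 6 to 10 mm from this point, in any horizontal direction; only sight or touch tells which. The block does not give way when pushed.
- rest_top (a point): centre of the top of the pin rest, a fixed wooden block 75 x 75 mm, 50 mm tall, with a loose 22 mm hole 40 mm deep in which the pin stands; z up
- ink_jar_mid (a point): bystander: ink jar 56 mm in diameter, 65 mm tall, standing; the point is at its centre
- ink_bottle_mid (a point): bystander: white bottle 44 mm in diameter, 100 mm tall, standing; the point is at its centre
Things that resemble listed ones, but are neither listed nor needed, are in the scene too. Of the things that look like the part that bears pin_grip, the larger one is meant.

How it is judged (in metres and radians):
On the way, in this order (a step that is already met when the one before it is completed fails the run):
1. the pin is lifted clear of its rest (height (world z) of pin_foot above 0.055 m and horizontal distance between pin_foot and rest_top above 0.08 m), for 0.1 s.
2. the pin leans by more than 0.12 rad (7 degrees) with the centre of its foot below the bore's mouth (angle between pin_foot's own z axis and vertical above 0.12 rad and z of pin_foot in the frame of seat below -0.0006 m and horizontal distance between pin_foot and seat below 0.014 m), for 0.15 s.
At the end, for the whole second after the job is handed in: the pin stands upright (within 0.05 rad) in the block's bore, its shoulder within 1.7 mm of the block's top (foot at least 30.3 mm below the mouth), let go and at rest (z of pin_foot in the frame of seat below -0.0303 m and horizontal distance between pin_foot and seat below 0.014 m and angle between pin_foot's own z axis and vertical below 0.05 rad and linear speed of pin below 0.02 m/s); the robot touches nothing.
It fails at once if the pin and the jig press on each other with more than 30 N (contact force between pin and jig above 30 N).
It fails at once if the pin drops into the bore (faster than 0.3 m/s with its foot more than 3 mm below the mouth) (z of pin_foot in the frame of seat below -0.003 m and horizontal distance between pin_foot and seat below 0.014 m and linear speed of pin above 0.3 m/s).
It fails at once if a bystander is moved by more than 20 mm (distance of any of ink_jar_mid, ink_bottle_mid from where it was at the start of the episode above 0.02 m).
It also fails if it takes over 72 s, if anything falls off the work surface, if the arm or the gripper's body presses on something with over 40 N, if the wrist force passes 120 N, or if a joint passes its speed limit or range.

## Working session

There is one attempt and no reset: what is moved stays moved. The work goes in short steps, Python scripts to look and compute and a tool call to move; the robot and the scene stay as the last step left them, time stands still between calls to the robot, and variables do not carry over. Pictures are saved under pics/ and viewed, and the job is handed in when it is done.

Besides the shell and the picture viewer there is one more tool, called after "Call:" as name(argument=value, ...), one argument or row to a line, values as JSON. send_rows: Moves the arm, as the interface text tells. Its arguments: {"type":"object","properties":{"rows":{"type":"string"},"grip_force":{"type":"number"}},"required":["rows"]}

```bash
mkdir -p pics; ls
cat > h.py <<'E'
import numpy as np, cv2
from rig import ctrl, capture, workorder, nets
def save(p,name,crop=None,scale=1):
    im=cv2.cvtColor(p["pixels"],cv2.COLOR_RGB2BGR)
    if crop: im=im[crop[1]:crop[3],crop[0]:crop[2]]
    if scale!=1: im=cv2.resize(im,None,fx=scale,fy=scale,interpolation=cv2.INTER_CUBIC)
    cv2.imwrite("pics/"+name,im)
def proj(p,X):
    X=np.atleast_2d(X); V=np.array(p["view"]); K=np.array(p["intrinsics"])
    c=X@V[:3,:3].T+V[:3,3]; u=c@K.T; return u[:,:2]/u[:,2:]
def ray(p,uv,z):
    V=np.array(p["view"]); K=np.array(p["intrinsics"]); R=V[:3,:3]; o=-R.T@V[:3,3]
    d=R.T@np.linalg.inv(K)@np.array([uv[0],uv[1],1.0]); return o+d*(z-o[2])/d[2]
E
python3 - <<'E'
from h import *
np.set_printoptions(precision=4,suppress=True)
print(ctrl.sense(),ctrl.pinch_z)
for n in("side","top"):
    p=capture(n); save(p,n+"0.png"); print(n,p["intrinsics"],p["view"])
    for t in("pin_grip","pin_foot","jig","seat","rest_top","ink_jar_mid","ink_bottle_mid"):
        print(t,[(np.round(r["location"],1),round(r["confidence"],2)) for r in nets.spot_point(p,t)][:4], [(np.round(r["location"],1),round(r["confidence"],2)) for r in nets.boxes_of(p,t)][:4])
E
```

```text
pics
{'time_s': 0.0, 'joints': array([-1.4434,  0.3134,  1.4984, -0.    ,  1.331 , -0.2234]), 'dq': array([ 0.0023, -0.0003,  0.0007,  0.0011, -0.0001, -0.0007]), 'tau': array([ -0.0011, -41.2266, -25.9743,  -0.0002,   0.0042,   0.    ]), 'eef_pos': array([ 180.3606, -492.7182,  197.4373]), 'ee_rot': array([ 0.5793,  0.4054,  0.5799, -0.4047]), 'force': array([-0.107 ,  0.08  ,  0.0248]), 'wrist_torque': array([-0.0004,  0.0192, -0.0286]), 'grip_width': 0.9984332507430758} 18.700000000000003
side [[425.7594   0.     320.5928]
 [  0.     425.7594 193.9436]
 [  0.       0.       1.    ]] [[   0.984    -0.1781    0.0004 -548.7358]
 [  -0.1077   -0.5969   -0.7951  118.3447]
 [   0.1418    0.7823   -0.6065  686.394 ]
 [   0.        0.        0.        1.    ]]
pin_grip [(array([ 538.4, -204.6,   76.2]), 0.87), (array([557.4, -95.7,  37.8]), 0.84)] [(array([ 539.6, -212.7,   85.4]), 0.96), (array([ 552.5, -102. ,   39.5]), 0.56)]
pin_foot [(array([554.4, -93.4,  -3. ]), 0.83), (array([ 543.6, -204.3,   17.1]), 0.64)] [(array([553. , -98.7,  37.6]), 0.8), (array([ 538.7, -210.5,   84.2]), 0
[... 813 characters left out ...]
]), 0.52)] [(array([ 541.8, -200.4,   96.6]), 0.87), (array([554.1, -96.8,  56.6]), 0.42), (array([611.3, -14.3,  71.3]), 0.24)]
pin_foot [(array([ 560.7, -100. ,    4.2]), 0.53)] [(array([ 545.4, -199.7,   92.5]), 0.75)]
jig [(array([526.5, 181.5,   0.6]), 0.68)] [(array([525.6, 170.3,  19.5]), 0.83)]
seat [(array([498.5, 169.9,  62.3]), 0.56)] [(array([526. , 169.5,  17. ]), 0.73)]
rest_top [(array([ 540.6, -200.3,   52.2]), 0.61)] [(array([ 539.2, -191.9,   52.1]), 0.75), (array([416.8,   2.5,  66.5]), 0.73)]
ink_jar_mid [(array([414. ,   3.3,  34.9]), 0.85)] [(array([417.8,   0.9,  67.4]), 0.86)]
ink_bottle_mid [(array([619. , -18.4,  49.8]), 0.84)] [(array([615.1, -16.8,  72.5]), 0.71)]
```

View pics/side0.png

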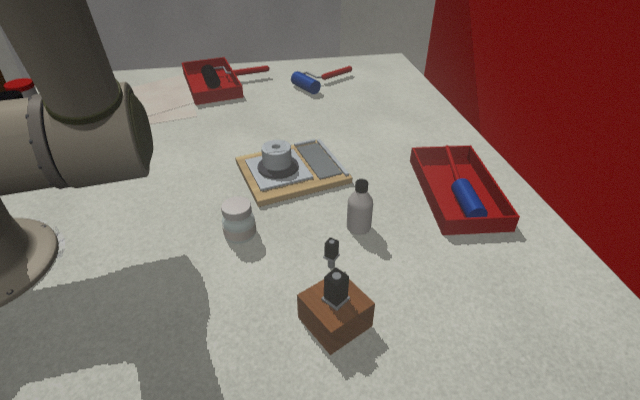

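View pics/top0.png

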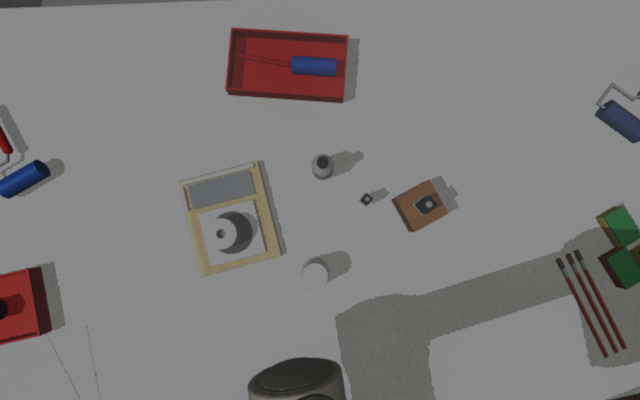

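Two candidates look like the pin: the one in the wooden rest (side 336,287; top 427,204) and a smaller one standing on the table (side 332,250; top 367,199). The one in the rest is larger and stands where the task says. I'll confirm it in an enlarged crop.

Run:
```python
from h import *
p=capture("top"); q=capture("side")
def c(p,b,s): 
    im=cv2.cvtColor(p["pixels"],cv2.COLOR_RGB2BGR)[b[1]:b[3],b[0]:b[2]]
    return cv2.resize(im,(400,300),interpolation=cv2.INTER_CUBIC)
a=np.vstack([np.hstack([c(p,(350,160,450,235),1),c(p,(180,180,280,255),1)]),np.hstack([c(q,(285,230,385,305),1),c(q,(240,125,340,200),1)])])
cv2.imwrite("pics/crops1.png",a)
```

```text
(no output)
```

View pics/crops1.png

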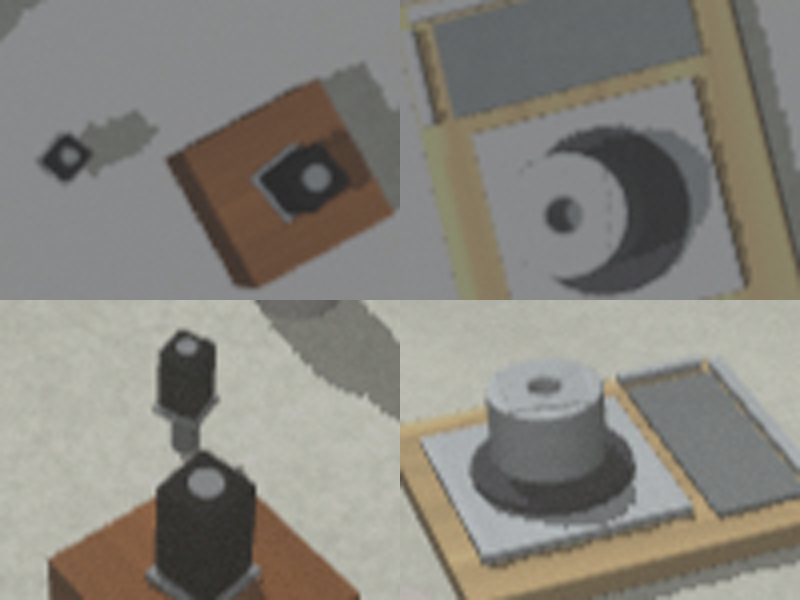

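The crop confirms it: the pin in the rest has the big black grip and a visible shoulder, and the free-standing one is clearly smaller. Next I'll measure the pin axis, its yaw, the bore and the disc.

Run:
```python
from h import *
from scipy.spatial.transform import Rotation as R
np.set_printoptions(precision=1,suppress=True)
p=capture("top"); q=capture("side")
for c in(p,q):
    V=np.array(c["view"]); print("cam",-V[:3,:3].T@V[:3,3])
T=lambda x,y,b:(b[0]+x/4-.4,b[1]+y/4-.4)
A=(350,160);B=(180,180);C=(285,230);D=(240,125)
print("pin top: top",ray(p,T(317,178,A),96),"side",ray(q,T(206,185,C),96))
print("sh corners",[ray(p,T(x,y,A),54) for x,y in((253,180),(290,145),(293,220))])
print("bore: top",ray(p,T(163,214,B),66),"side",ray(q,T(145,85,D),66))
s=ctrl.sense(); w=s["ee_rot"]; M=R.from_quat([w[1],w[2],w[3],w[0]]).as_matrix(); print(M.round(3))
# segment grip shapes
for n,c,b in(("top",p,(405,185,450,225)),("side",q,(310,255,365,315))):
    im=c["pixels"][b[1]:b[3],b[0]:b[2]].astype(int)
    m=((im.max(2)<75)&(im.max(2)-im.min(2)<20)).astype(np.uint8)
    print(n,m.sum()); 
for n,c,b in(("top",p,(200,212,243,255)),("side",q,(255,132,298,160))):
    g=cv2.cvtColor(c["pixels"],cv2.COLOR_RGB2GRAY)[b[1]:b[3],b[0]:b[2]]
    cv2.imwrite(f"pics/bore_{n}.png",cv2.resize(g,None,fx=12,fy=12,interpolation=cv2.INTER_CUBIC))
```

```text
cam [511.5 -13.9 785.9]
cam [ 455.4 -564.   510.6]
pin top: top [ 540.6 -205.8   96. ] side [ 541.  -203.2   96. ]
sh corners [array([ 542.3, -187. ,   54. ]), array([ 558.6, -205.4,   54. ]), array([ 522.6, -205.1,   54. ])]
bore: top [498.5 180.8  66. ] side [498.9 183.1  66. ]
[[ 0.   0.9  0.3]
 [ 0.   0.3 -0.9]
 [-1.   0.  -0. ]]
top 230
side 698
```

View pics/bore_top.png

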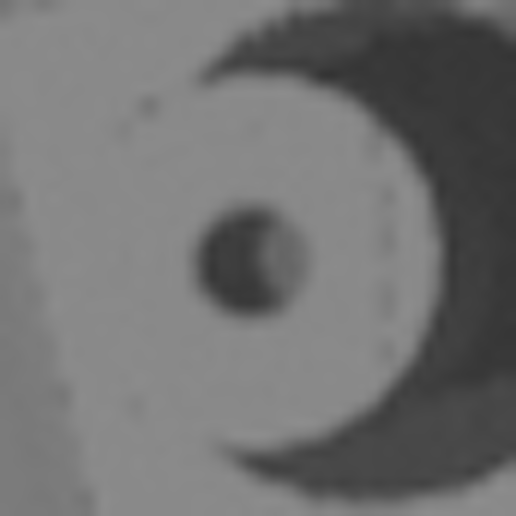

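View pics/bore_side.png

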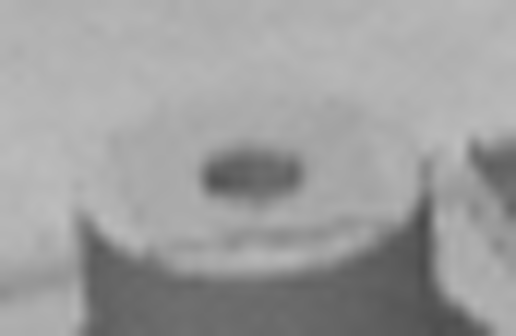

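The bore shows clearly at top (220.5,233.2) and side (275.5,146.0), and the pin is rotated about 45°. Working out the approach move.

```bash
cat >> h.py <<'E'
from scipy.spatial.transform import Rotation as Rot
def mat(s=None):
    w=(s or ctrl.sense())["ee_rot"]; return Rot.from_quat([w[1],w[2],w[3],w[0]]).as_matrix()
def tool_shift(tgt,s=None):
    s=s or ctrl.sense(); return mat(s).T@(np.array(tgt)-s["eef_pos"])/10
def tz_ang(s=None):
    z=mat(s)[:,2]; return np.degrees(np.arctan2(z[1],z[0]))
E
python3 - <<'E'
from h import *
np.set_printoptions(precision=2,suppress=True)
p=capture("top"); q=capture("side")
print(ray(p,(220.5,233.2),66),ray(q,(275.5,146.0),66))
print(tz_ang(),tool_shift((540.8,-204.5,160)))
E
```

```text
[498.25 180.55  66.  ] [498.13 182.68  66.  ]
-69.90240798984148 [  3.8   43.76 -14.71]
```

Call:
send_rows(
  rows="1 3.8 43.8 -14.7 -5; 1 3.8 43.8 -14.7 -5; 1 3.8 43.8 -14.7 -5; 1 3.8 43.8 -14.7 -5; 1 3.8 43.8 -14.7 -5; 1 3.8 43.8 -14.7 -5; 1 3.8 43.8 -14.7 -5; 1 3.8 43.8 -14.7 -5; 1 3.8 43.8 -14.7 -5; 1 3.8 43.8 -14.7 -5; 1 3.8 43.8 -14.7 -5; 1 3.8 43.8 -14.7 -5",
  grip_force=30,
)

```text
time_s: 3.0
eef_pos: [540.6, -205.1, 160.0]
ee_rot: [0.653, 0.27, 0.654, -0.27]
force: [-0.2, -0.8, 0.2]
grip_width: 1.003
```

Run:
```python
from h import *
np.set_printoptions(precision=2,suppress=True)
s=ctrl.sense(); print(s["eef_pos"],tz_ang(),s["joints"],tool_shift((540.8,-204.5,62)))
p=capture("top"); q=capture("side")
save(p,"top1.png",(350,130,510,250),4); save(q,"side1.png",(230,180,430,330),4)
```

```text
[ 540.63 -205.13  159.98] -44.917051824368585 [-0.56  0.46  1.39 -0.    1.29  0.22] [ 9.8   0.06 -0.03]
```

View pics/side1.png

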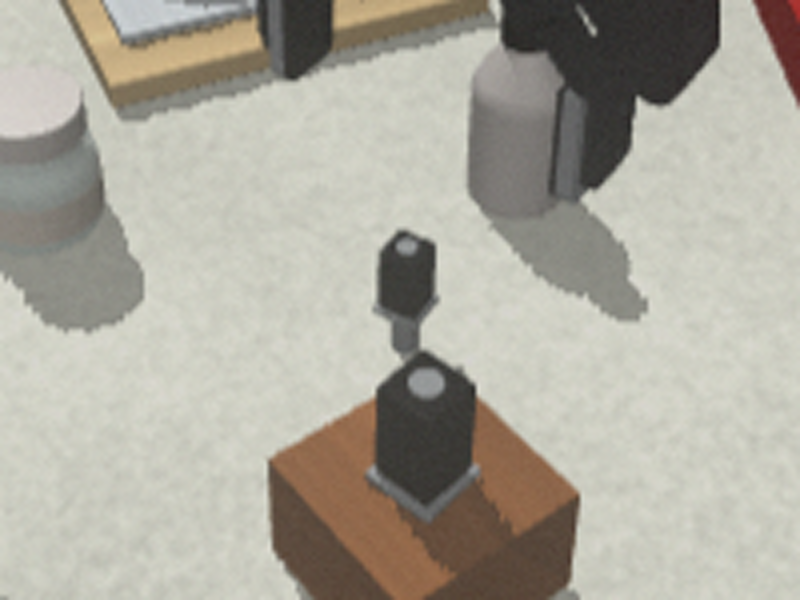

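The pin's shoulder is at 45° as estimated (crop 425,490), and the fingers straddle it. Descending and closing.

Call:
send_rows(
  rows="1 4 0.05 0; 1 8 0.05 0 0; 1 9.8 0.05 0 0",
)

```text
validation failed for argument at $.ro...
```

Call:
send_rows(
  rows="1 4 0.05 0 0; 1 8 0.05 0 0; 1 9.8 0.05 0 0; 1 9.8 0.05 0 0; 0 9.8 0.05 0 0; 0 9.8 0.05 0 0; 0 9.8 0.05 0 0; 0 9.8 0.05 0 0; 0 9.8 0.05 0 0; 0 9.8 0.05 0 0; 0 9.8 0.05 0 0; 0 9.8 0.05 0 0",
)

```text
time_s: 4.3
eef_pos: [542.0, -204.2, 65.8]
ee_rot: [0.654, 0.27, 0.653, -0.27]
force: [-10.1, 6.0, 28.6]
grip_width: 0.003
```

Run:
```python
from h import *
np.set_printoptions(precision=2,suppress=True)
s=ctrl.sense(); print(s["eef_pos"],tz_ang(),s["force"],s["grip_width"])
p=capture("top"); q=capture("side")
save(p,"top2.png",(350,130,510,250),4); save(q,"side2.png",(250,210,410,330),5)
```

```text
[ 542.01 -204.17   65.79] -44.86814697909366 [-10.13   5.98  28.59] 0.003354589817626625
```

View pics/side2.png

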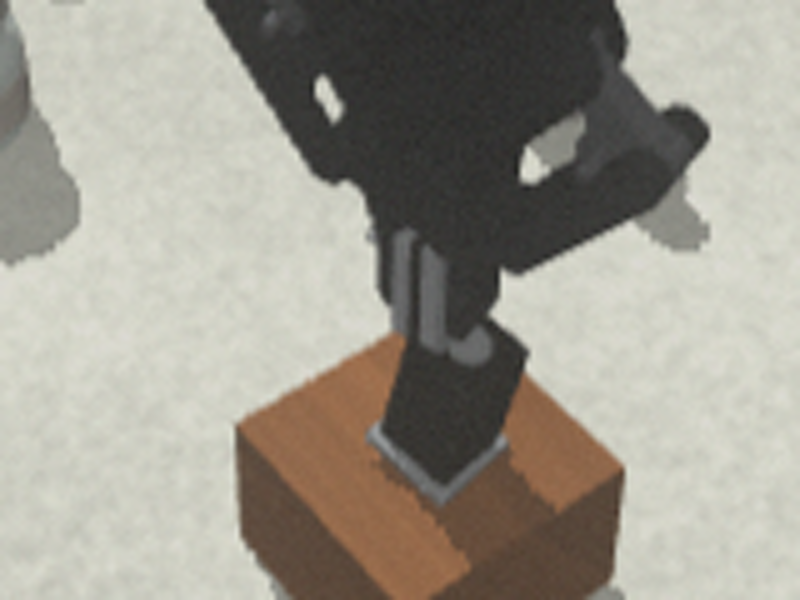

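Run:
```python
from h import *
p=capture("top"); q=capture("side")
s=ctrl.sense();M=mat(s);t=s["eef_pos"]
for d in(0,-19,-40): 
    P=t+M[:,0]*d; print(d,P.round(1),(proj(q,P)-[250,210])*5,(proj(p,P)-[350,130])*4)
for z in (50,96): print(z,(proj(q,[540.8,-204.5,z])-[250,210])*5)
```

```text
0 [ 542.  -204.2   65.8] [[432.32963722 408.8577105 ]] [[293.96260698 296.705034  ]]
-19 [ 542.  -204.1   84.8] [[433.85407899 360.76268025]] [[304.81214931 294.71415438]]
-40 [ 542.  -204.1  105.8] [[435.61466858 305.21735787]] [[317.5101506  292.38408448]]
50 [[426.75505105 448.96733362]]
96 [[430.59697009 333.17778894]]
```

View pics/top2.png

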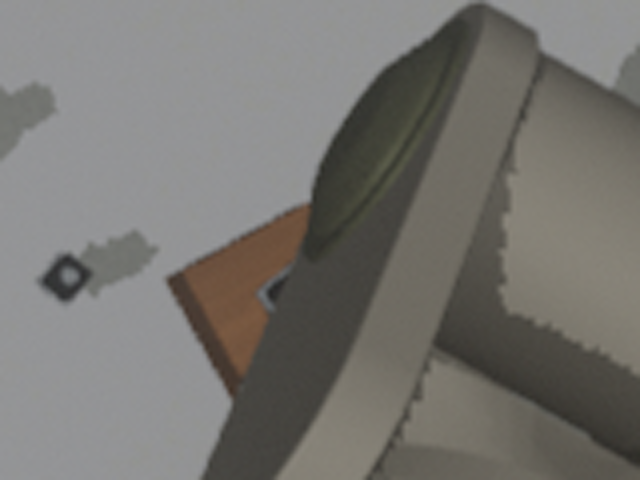

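Run:
```python
from h import *
q=capture("side")
save(q,"side3.png",(310,240,390,300),10)
print(ctrl.sense()["wrist_torque"])
```

```text
[ 1.02782182  1.9026549  -0.02540892]
```

View pics/side3.png

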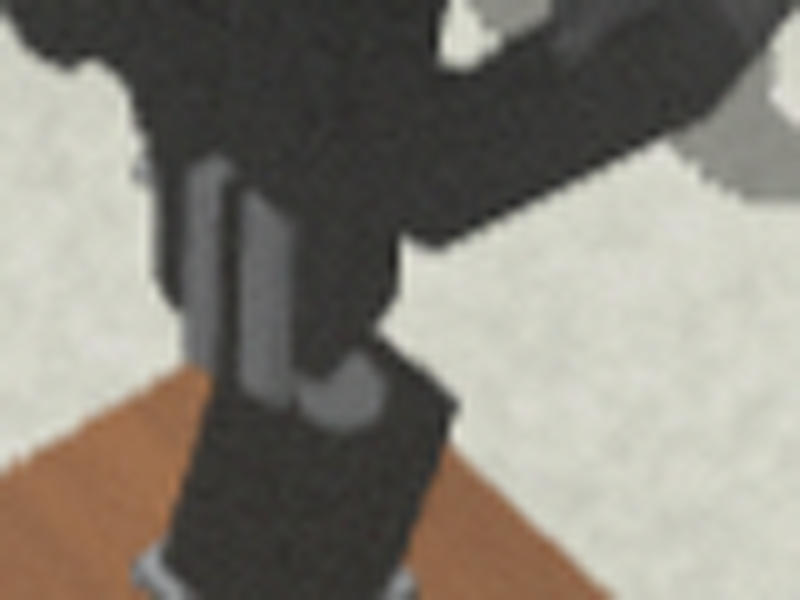

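Run:
```python
from h import *
q=capture("side"); M=mat()
for z in(160,173,186):
  for k in(-42.5,42.5,-50,50): print(z,k,proj(q,np.array([540.6,-205.1,z])+M[:,2]*k).round(1))
t=ctrl.sense()["eef_pos"]
for z in(0,-13,-20,-25,-30): print(z,proj(q,t+M[:,0]*z).round(1), (proj(q,t+M[:,0]*z).round(1)-[310,240])*10)
for y in(-11,11):
  for zz in(-8,8): print(y,zz,(proj(q,t+M[:,1]*y+M[:,2]*zz)-[310,240]).round(1)*10,(proj(q,t+M[:,1]*y+M[:,2]*zz-30*M[:,0])-[310,240]).round(1)*10)
```

```text
160 -42.5 [[308.3 227. ]]
160 42.5 [[368.6 255.1]]
160 -50 [[303.4 224.7]]
160 50 [[374.3 257.8]]
173 -42.5 [[308.1 219. ]]
173 42.5 [[369.3 246.9]]
173 -50 [[303.1 216.7]]
173 50 [[375.2 249.6]]
186 -42.5 [[307.9 210.7]]
186 42.5 [[370.2 238.5]]
186 -50 [[302.9 208.5]]
186 50 [[376.2 241.2]]
0 [[336.5 291.8]] [[265. 518.]]
-13 [[336.7 285.3]] [[267. 453.]]
-20 [[336.8 281.7]] [[268. 417.]]
-25 [[336.9 279.1]] [[269. 391.]]
-30 [[336.9 276.4]] [[269. 364.]]
-11 -8 [[168. 545.]] [[170. 391.]]
-11 8 [[270. 601.]] [[275. 446.]]
11 -8 [[259. 438.]] [[264. 285.]]
11 8 [[360. 491.]] [[368. 338.]]
```

The tips landed on the pin's top and did not straddle it. In both pictures the tips sit about 30 mm above where the reported TCP should put them. I'll back off, open, and measure this.

Call:
send_rows(
  rows="0 -2 0 0 0; 0 -6 0 0 0; 0 -9.8 0 0 0; 0 -9.8 0 0 0; 0 -9.8 0 0 0",
)

```text
time_s: 5.1
eef_pos: [541.7, -204.2, 160.6]
ee_rot: [0.654, 0.27, 0.653, -0.27]
force: [0.9, -0.3, 0.1]
grip_width: -0.004
```

Run:
```python
from h import *
np.set_printoptions(precision=2,suppress=True)
s=ctrl.sense(); print(s["eef_pos"],tz_ang(),s["force"],s["grip_width"])
q=capture("side"); M=mat(s); t=s["eef_pos"]
save(q,"side4.png",(250,140,410,260),5)
for k in(0,-20,-30,-40): print(k,[((proj(q,t+M[:,0]*k+M[:,1]*y)-[250,140])*5).round()[0] for y in(-11,0,11)])
save(q,"side4b.png",(270,230,390,320),6)
```

```text
[ 541.74 -204.16  160.57] -44.89334650860938 [ 0.91 -0.3   0.12] -0.0037259074758403932
0 [array([415., 524.]), array([440., 498.]), array([465., 472.])]
-20 [array([416., 461.]), array([442., 435.]), array([468., 409.])]
-30 [array([417., 428.]), array([443., 402.]), array([469., 376.])]
-40 [array([418., 395.]), array([444., 369.]), array([470., 343.])]
```

View pics/side4.png

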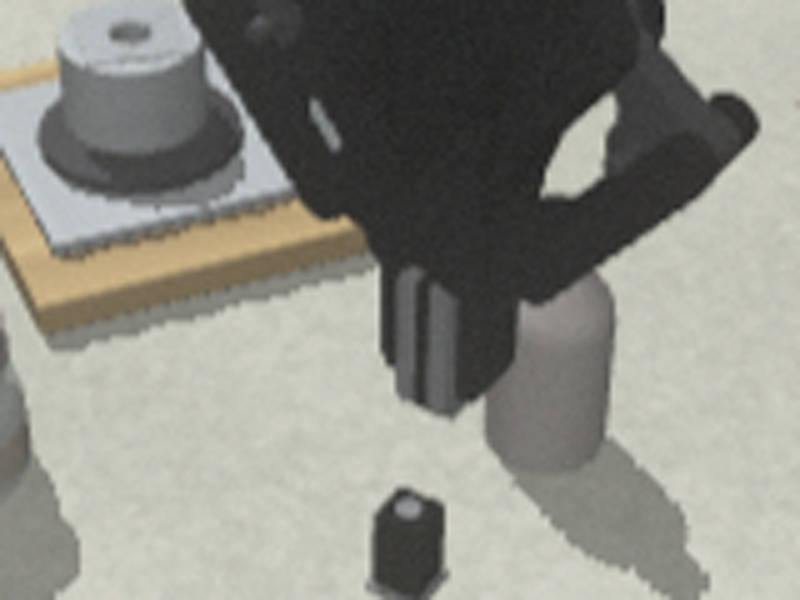

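View pics/side4b.png

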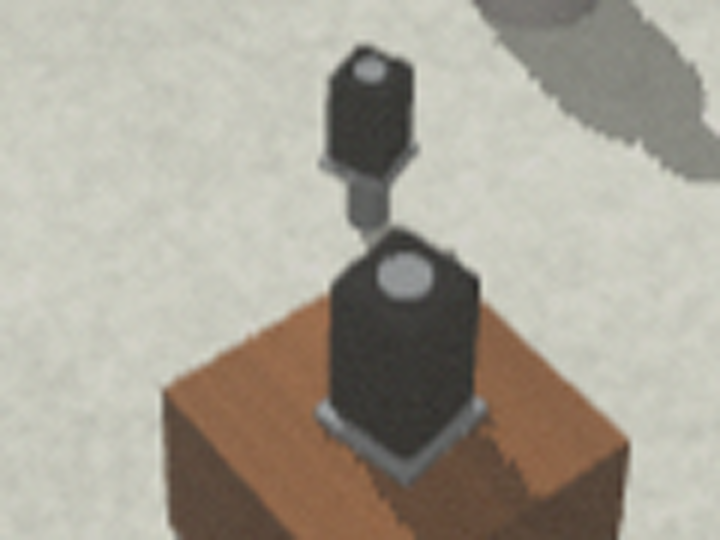

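The pin is upright again (disc at side 337,275). The real fingertips sit about 33 mm above the reported TCP, which both the picture and the contact with the pin top show. I'll use that offset and grasp lower.

Call:
send_rows(
  rows="1 0 0 0 0; 1 0 0 0 0; 1 0 0 0 0; 1 0 0 0 0; 1 4 0 0 0; 1 8 0 0 0; 1 10 0 0 0; 1 11 0 0 0; 1 11 0 0 0; 1 11 0 0 0",
  grip_force=30,
)

```text
time_s: 6.15
eef_pos: [542.2, -204.5, 51.2]
ee_rot: [0.654, 0.27, 0.653, -0.27]
force: [0.5, -0.4, 0.2]
grip_width: 1.001
```

Run:
```python
from h import *
np.set_printoptions(precision=2,suppress=True)
s=ctrl.sense(); print(s["eef_pos"],tz_ang(),s["force"],s["grip_width"])
q=capture("side"); save(q,"side5.png",(250,190,410,310),5)
```

```text
[ 542.21 -204.49   51.18] -44.89701835723764 [ 0.48 -0.36  0.2 ] 1.0012277930742597
```

View pics/side5.png

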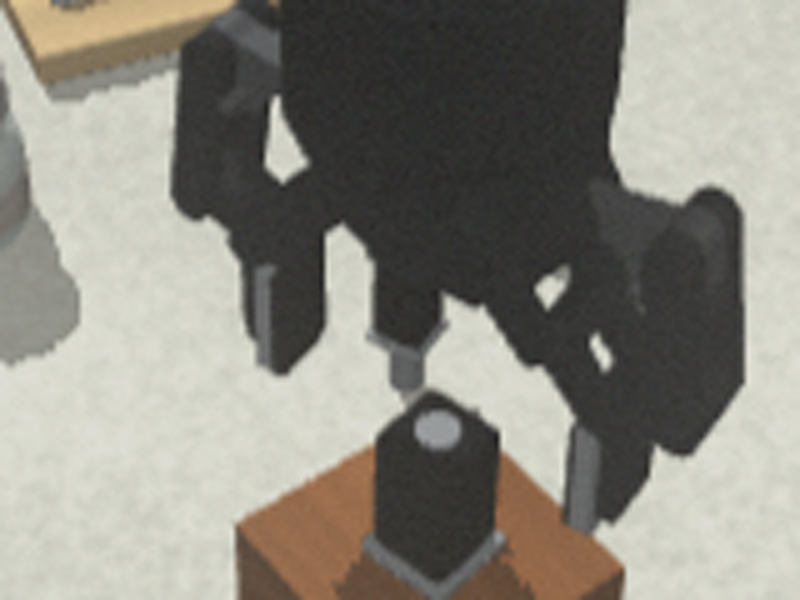

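Both tips (crop 275,370 and 590,525) are still at about the height of the pin's top. Going down another 23 mm, then closing.

Call:
send_rows(
  rows="1 1.2 0 0 0; 1 2.3 0 0 0; 1 2.3 0 0 0; 1 2.3 0 0 0; 0 2.3 0 0 0; 0 2.3 0 0 0; 0 2.3 0 0 0; 0 2.3 0 0 0; 0 2.3 0 0 0; 0 2.3 0 0 0",
)

```text
time_s: 7.2
eef_pos: [541.7, -204.2, 27.3]
ee_rot: [0.654, 0.27, 0.653, -0.27]
force: [-1.2, 0.8, 4.0]
grip_width: 0.294
```

Run:
```python
from h import *
np.set_printoptions(precision=2,suppress=True)
s=ctrl.sense(); print(s["eef_pos"],tz_ang(),s["force"],s["grip_width"],s["wrist_torque"])
q=capture("side"); save(q,"side6.png",(250,190,410,310),5)
```

```text
[ 541.67 -204.19   27.28] -44.90401666235514 [-1.22  0.82  3.99] 0.2938554587985419 [ 0.07  0.19 -0.  ]
```

View pics/side6.png

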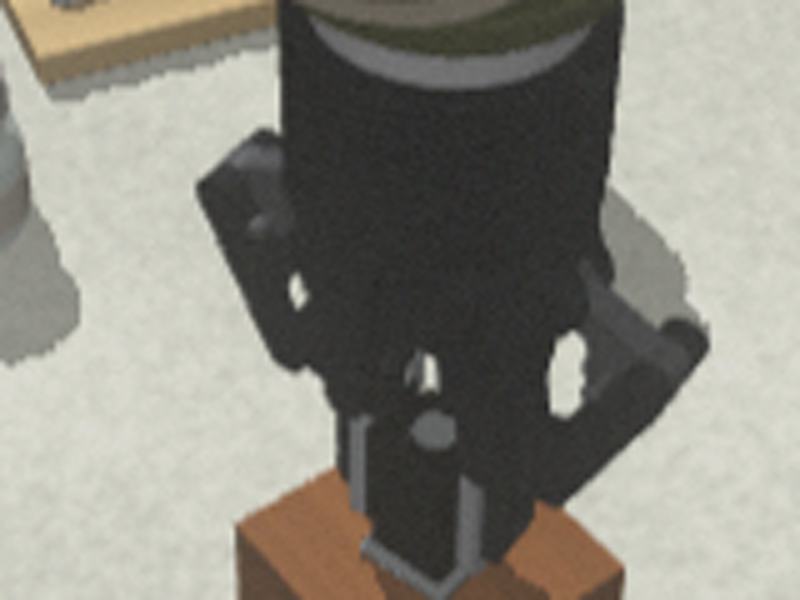

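The jaws hold the grip (opening 0.294 × 85 = 25 mm, as expected), but the right pad's tip is almost on the shoulder. I'll regrasp 8 mm higher so the pin can swivel.

Call:
send_rows(
  rows="0.5 0 0 0 0; 0.5 0 0 0 0; 0.5 -0.8 0 0 0; 0.5 -0.8 0 0 0; 0.5 -0.8 0 0 0; 0 -0.8 0 0 0; 0 -0.8 0 0 0; 0 -0.8 0 0 0; 0 -0.8 0 0 0; 0 -0.8 0 0 0",
)

```text
time_s: 8.25
eef_pos: [541.5, -204.1, 35.0]
ee_rot: [0.653, 0.27, 0.654, -0.27]
force: [-1.6, 1.3, 2.7]
grip_width: 0.289
```

Run:
```python
from h import *
np.set_printoptions(precision=2,suppress=True)
s=ctrl.sense(); print(s["eef_pos"],tz_ang(),s["force"],s["grip_width"],s["wrist_torque"])
q=capture("side"); save(q,"side7.png",(290,240,370,300),10)
```

```text
[ 541.53 -204.1    35.05] -44.90055247354157 [-1.57  1.25  2.71] 0.2889714830486965 [ 0.07  0.21 -0.03]
```

View pics/side7.png

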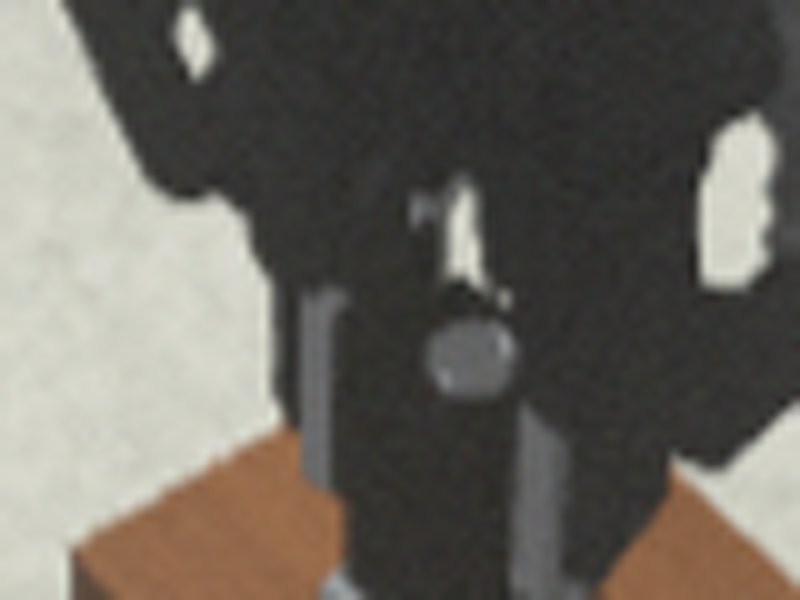

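The pads now sit clear of the shoulder. Next I lift the pin until its foot is about 10 mm below the rest's rim, then move along tool y so the rim swivels it in the pads.

Call:
send_rows(
  rows="0 -1.2 0 0 0; 0 -2.2 0 0 0; 0 -2.2 0 0 0; 0 -2.2 0.3 0 0; 0 -2.2 0.6 0 0; 0 -2.2 0.9 0 0; 0 -2.2 1.1 0 0; 0 -2.2 1.1 0 0",
  grip_force=30,
)

```text
time_s: 9.1
eef_pos: [548.6, -196.8, 56.9]
ee_rot: [0.653, 0.269, 0.654, -0.271]
force: [-6.0, -2.6, 3.8]
grip_width: 0.275
```

Run:
```python
from h import *
np.set_printoptions(precision=2,suppress=True)
s=ctrl.sense(); print(s["eef_pos"],mat(s).T@s["force"],s["grip_width"],s["wrist_torque"])
q=capture("side"); save(q,"side8.png",(270,215,390,305),6)
```

```text
[ 548.62 -196.77   56.94] [-3.77 -6.08 -2.36] 0.2748638110522878 [-0.71  1.16  0.  ]
```

View pics/side8.png

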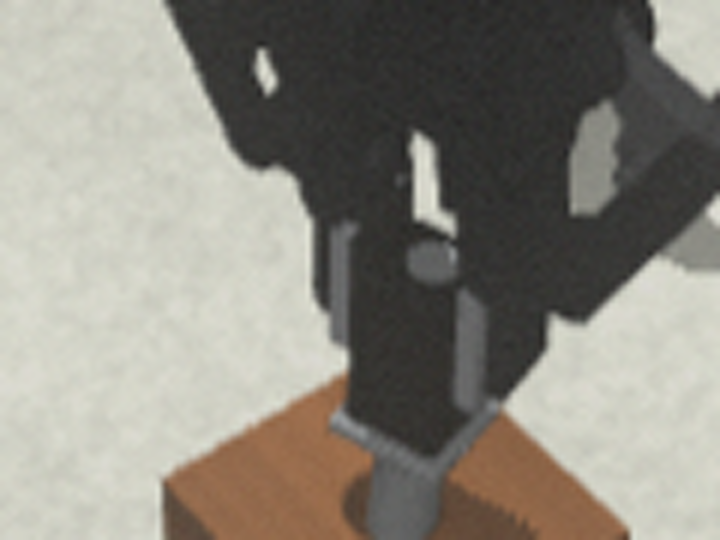

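It leans, with a lateral force of 6 N (shaft at crop 405,500 slants against the hole's rim). Continuing.

Call:
send_rows(
  rows="0 0 0.2 0 0; 0 0 0.4 0 0; 0 0 0.6 0 0; 0 0 0.8 0 0; 0 0 0.8 0 0",
)

```text
time_s: 9.65
eef_pos: [554.1, -191.1, 56.6]
ee_rot: [0.653, 0.269, 0.654, -0.271]
force: [-5.4, -3.9, 1.1]
grip_width: 0.271
```

Run:
```python
from h import *
np.set_printoptions(precision=2,suppress=True)
s=ctrl.sense(); print(s["eef_pos"],mat(s).T@s["force"],s["grip_width"],s["wrist_torque"])
q=capture("side"); save(q,"side9.png",(270,215,390,305),6)
```

```text
[ 554.14 -191.14   56.59] [-1.11 -6.52 -1.09] 0.2714527584578407 [-0.84  1.08 -0.01]
```

View pics/side9.png

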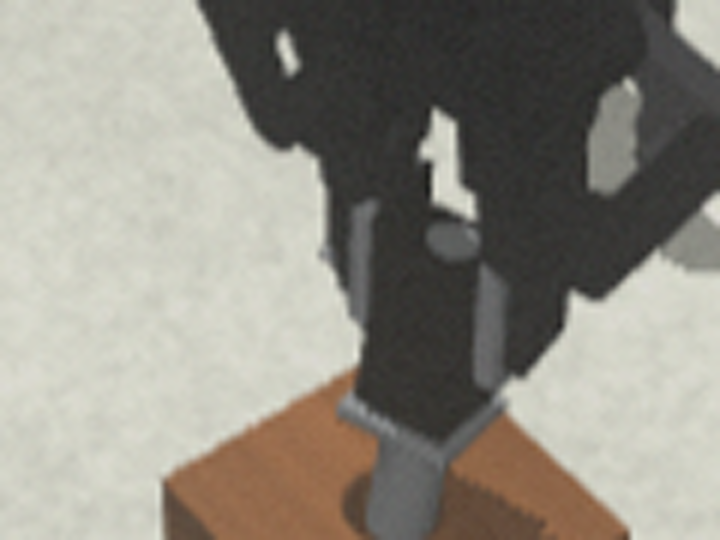

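Lifting straight out, then turning 45° so that the lean faces +x, broadside to the side camera.

Call:
send_rows(
  rows="0 -1.5 -0.1 0 0; 0 -4 -0.1 0 0; 0 -8 -0.1 0 1.5; 0 -10 -0.1 0 3; 0 -10 -0.1 0 4.5; 0 -10 -0.1 0 6; 0 -10 -0.1 0 7.5; 0 -10 -0.1 0 9; 0 -10 -0.1 0 9; 0 -10 -0.1 0 9",
)

```text
time_s: 10.7
eef_pos: [554.3, -191.2, 156.7]
ee_rot: [0.501, 0.499, 0.502, -0.499]
force: [-0.3, -0.6, -1.5]
grip_width: 0.273
```

Run:
```python
from h import *
np.set_printoptions(precision=2,suppress=True)
s=ctrl.sense(); print(s["eef_pos"],tz_ang(),mat(s).T@s["force"],s["grip_width"],s["wrist_torque"])
q=capture("side"); save(q,"side10.png",(270,155,390,245),6)
P=s["eef_pos"]+[0,0,-16.6]
print("foot if upright",(proj(q,P)-[270,155])*6)
```

```text
[ 554.27 -191.16  156.66] -89.69758921046883 [ 1.48 -0.33  0.56] 0.27301482639267816 [-0.02  0.04  0.06]
foot if upright [[451.7  529.26]]
```

View pics/side10.png

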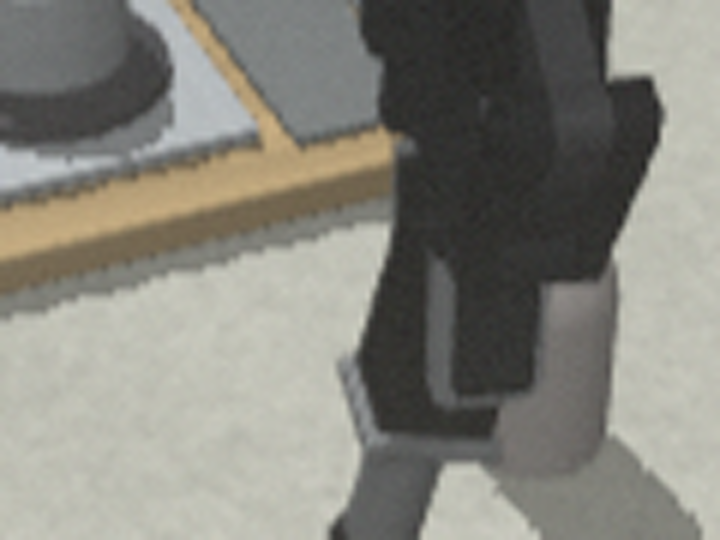

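```bash
cat >> h.py <<'E'
def pinmodel(s,th,h,dx=0):
    """lean th (rad) toward tool +y; pivot h above TCP; upright foot 17 below TCP. returns foot, axis, and rims"""
    M=mat(s); up=-M[:,0]; ty=M[:,1]; tz=M[:,2]
    P=s["eef_pos"]+up*h+ty*dx; ax=up*np.cos(th)+ty*np.sin(th); lat=ty*np.cos(th)-up*np.sin(th)
    foot=P-ax*(h+17); return foot,ax,lat,tz
def draw(img,p,s,th,h,dx,off,sc):
    f,ax,lat,tz=pinmodel(s,th,h,dx); a=np.linspace(0,2*np.pi,40)
    D=lambda X,c:cv2.polylines(img,[(((proj(p,X)-off+.5)*sc)-.5).round().astype(np.int32)],True,c,1)
    for d in(0,32): D(f+ax*d+8*(np.outer(np.cos(a),lat)+np.outer(np.sin(a),tz)),(0,0,255))
    for d,w in((32,14),(36,14),(78,12)): D(np.array([f+ax*d+w*(i*lat+j*tz) for i,j in((1,1),(1,-1),(-1,-1),(-1,1))]),(0,255,0))
E
python3 - <<'E'
from h import *
s=ctrl.sense(); q=capture("side")
o=np.array([280,180]);sc=7
outs=[]
for th,dx in((15,0),):
    im=cv2.cvtColor(q["pixels"],cv2.COLOR_RGB2BGR)[180:260,280:380]
    im=cv2.resize(im,None,fx=sc,fy=sc,interpolation=cv2.INTER_CUBIC)
    draw(im,q,s,np.radians(th),48,dx,o,sc); cv2.imwrite("pics/m1.png",im)
E
```

```text
(no output)
```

View pics/m1.png

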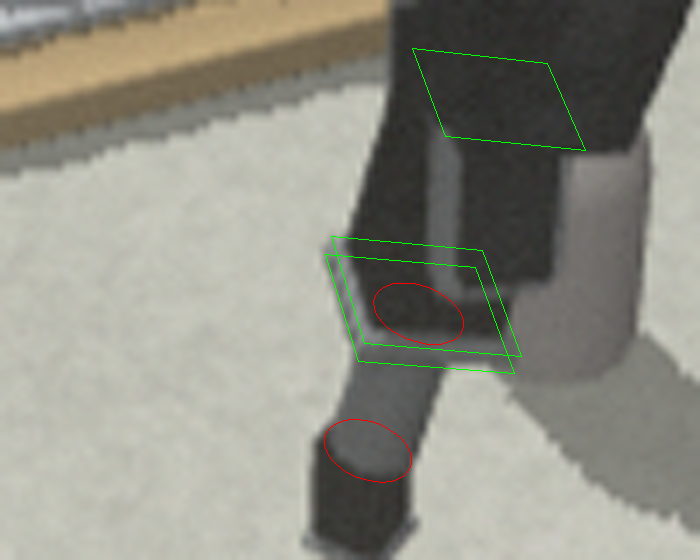

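The model drawn with a 15° lean overlays the pin to within about 1 px (0.6,-1.1), and that offset gives a relative correction for the bore. Computing the transfer.

Run:
```python
from h import *
np.set_printoptions(precision=2,suppress=True)
q=capture("side"); print(ray(q,(274.9,147.1),66)); print(tool_shift((512.3,180.6,156)))
```

```text
[496.53 178.62  66.  ]
[  0.09  -4.06 -37.2 ]
```

Call:
send_rows(
  rows="0 0 -0.3 -3 0; 0 0 -0.7 -7 0; 0 0 -1.2 -11 0; 0 0 -1.6 -15 0; 0 0 -2 -19 0; 0 0 -2.5 -23 0; 0 0 -3 -27 0; 0 0 -3.4 -31 0; 0 0 -3.8 -34 0; 0 0 -4 -36.2 0; 0 0 -4.1 -37.2 0; 0 0 -4.1 -37.2 0",
)

```text
time_s: 12.05
eef_pos: [512.5, 181.2, 157.0]
ee_rot: [0.501, 0.499, 0.501, -0.499]
force: [-0.1, -0.5, -2.0]
grip_width: 0.27
```

Run:
```python
from h import *
np.set_printoptions(precision=2,suppress=True)
s=ctrl.sense(); print(s["eef_pos"],tz_ang(),mat(s).T@s["force"],s["grip_width"])
print(tool_shift((512.3,180,97)))
```

```text
[512.5  181.16 156.96] -89.77817426962402 [ 1.96 -0.12  0.54] 0.2701682594362809
[ 6.   -0.02  0.12]
```

Going down to about 16 mm above the mouth, then comparing pin and bore in the picture.

Call:
send_rows(
  rows="0 2 0 0.05 0; 0 4 0 0.1 0; 0 5.5 0 0.1 0; 0 6 0 0.1 0; 0 6 0 0.1 0; 0 6 0 0.1 0",
)

```text
time_s: 12.65
eef_pos: [513.2, 179.1, 97.8]
ee_rot: [0.501, 0.5, 0.5, -0.499]
force: [0.3, -0.9, -1.7]
grip_width: 0.273
```

```bash
cat > look.py <<'E'
from h import *
import sys
np.set_printoptions(precision=2,suppress=True)
n=sys.argv[1]; th=float(sys.argv[2]) if len(sys.argv)>2 else 15
s=ctrl.sense(); print(s["eef_pos"],"Ftool",mat(s).T@s["force"],s["grip_width"])
q=capture("side"); o=np.array([240,90]); sc=8
im=cv2.cvtColor(q["pixels"],cv2.COLOR_RGB2BGR)[90:165,240:330]; im=cv2.resize(im,None,fx=sc,fy=sc,interpolation=cv2.INTER_CUBIC)
cv2.imwrite(f"pics/{n}_raw.png",im); im=im.copy()
draw(im,q,s,np.radians(th),48,0,o,sc); cv2.imwrite(f"pics/{n}.png",im)
f=pinmodel(s,np.radians(th),48)[0]; print("foot",f)
E
python3 look.py k1
python3 - <<'E'
from h import *
p=capture("top"); save(p,"k1top.png",(170,170,290,260),6)
E
```

```text
[513.19 179.12  97.79] Ftool [1.71 0.31 0.91] 0.27328844718536227
foot [496.39 179.1   82.98]
```

View pics/k1.png

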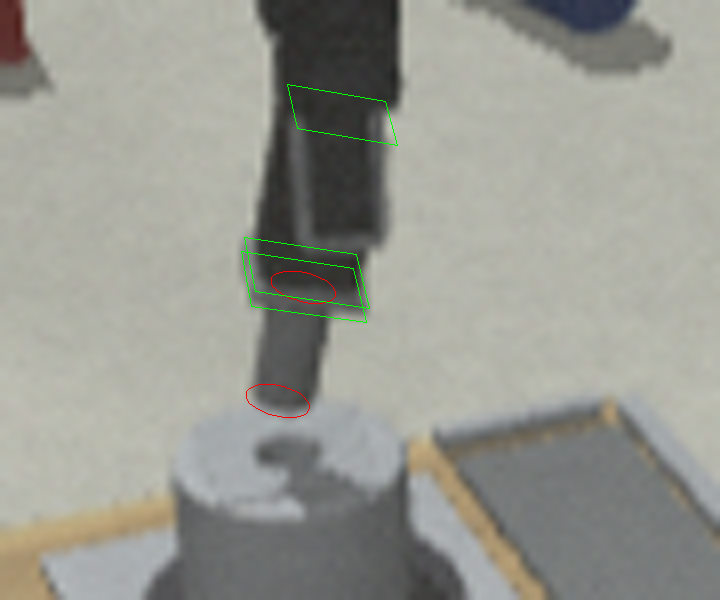

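View pics/k1top.png

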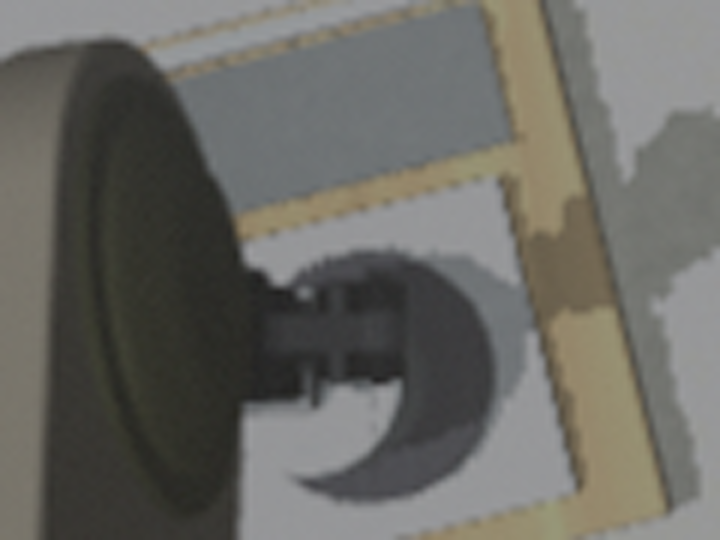

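Run:
```python
from h import *
s=ctrl.sense(); q=capture("side"); o=np.array([255,110]); sc=10
ims=[]
for th in(9,12):
    im=cv2.cvtColor(q["pixels"],cv2.COLOR_RGB2BGR)[110:165,255:295]; im=cv2.resize(im,None,fx=sc,fy=sc,interpolation=cv2.INTER_CUBIC).copy()
    draw(im,q,s,np.radians(th),48,0,o,sc); ims.append(im)
cv2.imwrite("pics/k2.png",np.hstack(ims))
```

```text
(no output)
```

View pics/k2.png

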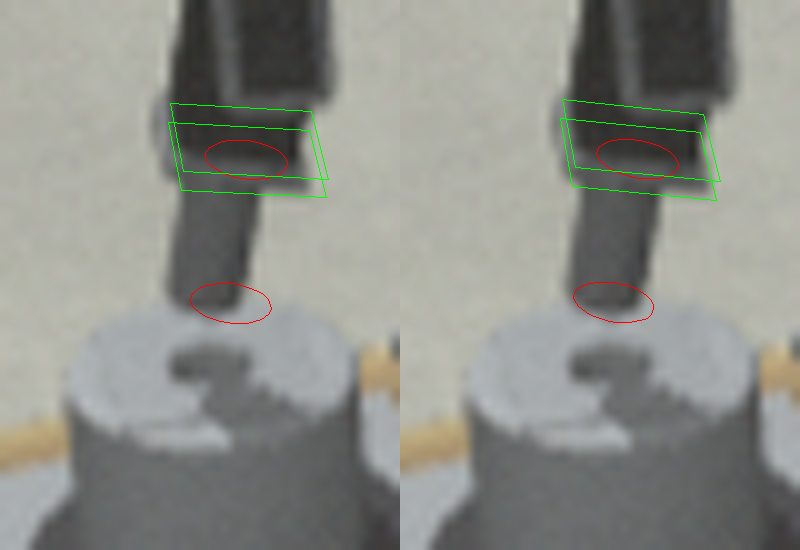

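Run:
```python
from h import *
np.set_printoptions(precision=2,suppress=True)
q=capture("side")
print(ray(q,(275.2,139.3),82), ray(q,(275.5,146.0),66)); 
s=ctrl.sense(); print(s["eef_pos"], pinmodel(s,np.radians(11),48)[0])
```

```text
[498.46 181.74  82.  ] [498.13 182.68  66.  ]
[512.96 179.52  97.64] [500.57 179.5   81.82]
```

The lean has crept to about 11°, since gravity pulls the pin upright. The foot (px 275.2,139.3) is about (+0.3,-0.9) mm from the bore (275.5,146.0). I'll raise the grip force, shift so the lower edge enters about 3 mm short of the far wall, and lower gently.

Call:
send_rows(
  rows="0 0.5 -0.15 -0.05 0; 0 1 -0.3 -0.09 0; 0 1.2 -0.3 -0.09 0; 0 1.2 -0.3 -0.09 0; 0 1.2 -0.3 -0.09 0",
  grip_force=40,
)

```text
time_s: 13.35
eef_pos: [509.7, 180.5, 85.0]
ee_rot: [0.5, 0.5, 0.5, -0.5]
force: [-0.7, 0.3, -1.9]
grip_width: 0.273
```

```bash
python3 look.py k3 11
```

```text
[509.68 180.48  85.  ] Ftool [ 1.85 -0.68 -0.3 ] 0.2727133252847383
foot [497.28 180.46  69.19]
```

View pics/k3_raw.png

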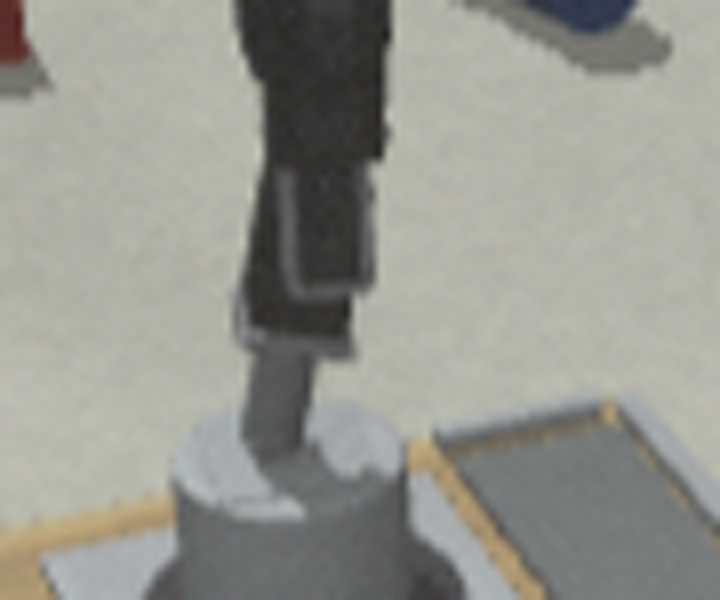

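Call:
send_rows(
  rows="0 0.05 0 0 0; 0 0.1 0 0 0; 0 0.15 0 0 0; 0 0.15 0 0 0",
)

```text
time_s: 13.8
eef_pos: [509.6, 180.4, 83.5]
ee_rot: [0.5, 0.5, 0.5, -0.5]
force: [-0.0, -0.6, -1.5]
grip_width: 0.279
```

Call:
send_rows(
  rows="0 0.05 0 0 0; 0 0.1 0 0 0; 0 0.1 0 0 0",
)

```text
time_s: 14.1
eef_pos: [509.6, 180.5, 82.4]
ee_rot: [0.5, 0.5, 0.5, -0.5]
force: [0.4, -0.5, -0.9]
grip_width: 0.274
```

Call:
send_rows(
  rows="0 0.05 0 0 0; 0 0.1 0 0 0; 0 0.1 0 0 0",
)

```text
time_s: 14.4
eef_pos: [509.6, 180.4, 81.4]
ee_rot: [0.5, 0.5, 0.5, -0.5]
force: [-0.6, -1.2, -1.1]
grip_width: 0.274
```

Call:
send_rows(
  rows="0 0.05 0 0 0; 0 0.05 0 0 0",
)

```text
time_s: 14.6
eef_pos: [509.7, 180.4, 81.0]
ee_rot: [0.5, 0.5, 0.5, -0.5]
force: [0.3, -0.2, -0.4]
grip_width: 0.274
```

Call:
send_rows(
  rows="0 0.05 0 0 0; 0 0.05 0 0 0",
)

```text
time_s: 14.8
eef_pos: [509.8, 180.4, 80.7]
ee_rot: [0.501, 0.5, 0.5, -0.499]
force: [0.1, -0.4, 0.5]
grip_width: 0.276
```

Call:
send_rows(
  rows="0 0.05 0 0 0; 0 0.05 0 0 0",
)

```text
time_s: 15.0
eef_pos: [509.9, 180.5, 80.4]
ee_rot: [0.501, 0.5, 0.5, -0.499]
force: [-0.2, 0.9, 4.1]
grip_width: 0.27
```

```bash
python3 look.py k4 11
```

```text
[509.85 180.49  80.44] Ftool [-4.08 -0.16 -0.86] 0.2696945349509435
foot [497.46 180.47  64.63]
```

View pics/k4_raw.png

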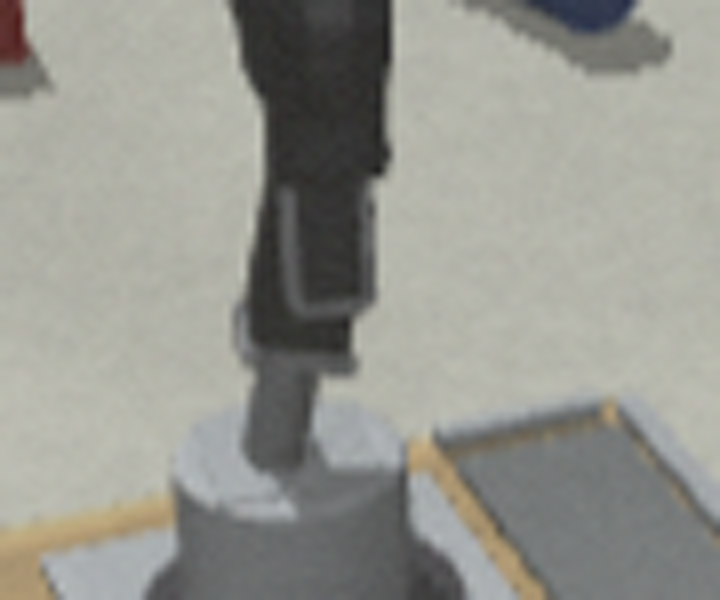

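About 4 N of vertical contact. The foot is about 3 mm left of the bore centre (left edge at crop 243, bore's at 255), which suggests its raised rear edge is on the rim. Feeling toward +x.

Call:
send_rows(
  rows="0 -0.03 0.05 0 0; 0 -0.03 0.1 0 0; 0 -0.03 0.1 0 0",
)

```text
time_s: 15.35
eef_pos: [510.5, 180.6, 80.3]
ee_rot: [0.5, 0.5, 0.501, -0.5]
force: [-2.0, 1.5, 4.2]
grip_width: 0.271
```

Call:
send_rows(
  rows="0 0 0.05 0 0; 0 0 0.1 0 0; 0 0 0.1 0 0",
)

```text
time_s: 15.65
eef_pos: [511.9, 180.6, 80.0]
ee_rot: [0.5, 0.5, 0.5, -0.499]
force: [0.5, 1.1, -0.5]
grip_width: 0.275
```

Call:
send_rows(
  rows="0 0 0.05 0 0; 0 0 0.1 0 0; 0 0 0.1 0 0",
)

```text
time_s: 15.95
eef_pos: [512.4, 180.5, 80.0]
ee_rot: [0.5, 0.499, 0.501, -0.5]
force: [-0.9, 2.5, -1.4]
grip_width: 0.275
```

Call:
send_rows(
  rows="0 0 0.05 0 0; 0 0 0.1 0 0; 0 0 0.1 0 0",
)

```text
time_s: 16.25
eef_pos: [513.5, 180.4, 80.2]
ee_rot: [0.5, 0.499, 0.5, -0.5]
force: [-0.7, 2.4, -2.4]
grip_width: 0.275
```

Call:
send_rows(
  rows="0 0 0.05 -0.03 0; 0 0 0.1 -0.05 0; 0 0 0.1 -0.05 0",
)

```text
time_s: 16.55
eef_pos: [514.5, 180.9, 80.2]
ee_rot: [0.5, 0.499, 0.5, -0.5]
force: [-2.3, 0.8, -2.0]
grip_width: 0.276
```

```bash
python3 look.py k5 11
```

```text
[514.53 180.86  80.24] Ftool [ 1.96 -2.32 -0.78] 0.2759353317741124
foot [502.12 180.84  64.44]
```

View pics/k5_raw.png

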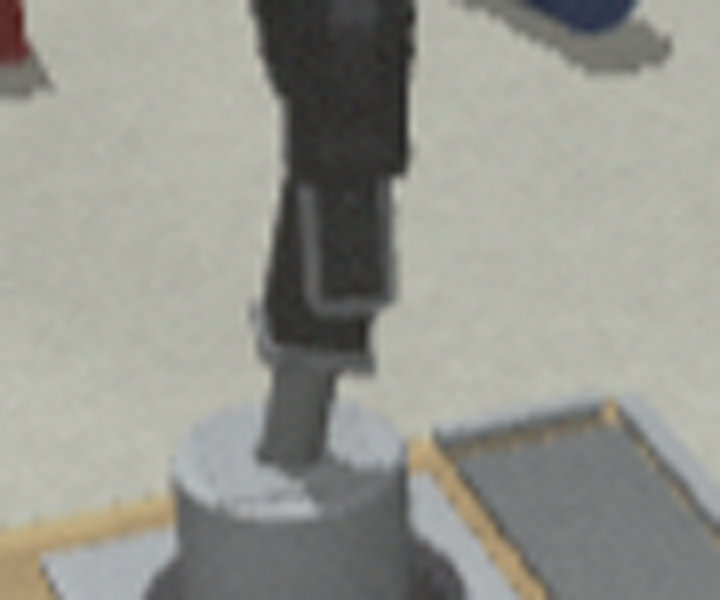

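The foot (crop 258–322) now coincides with the bore's mouth, with a light touch on the far wall (2.3 N). I'll push on gently to bring the lean back to about 15°.

Call:
send_rows(
  rows="0 0 0.05 0 0; 0 0 0.1 0 0; 0 0 0.15 0 0; 0 0 0.15 0 0",
  grip_force=25,
)

```text
time_s: 17.0
eef_pos: [515.2, 181.0, 80.1]
ee_rot: [0.5, 0.499, 0.501, -0.5]
force: [-6.1, 0.2, 1.0]
grip_width: 0.276
```

Call:
send_rows(
  rows="0 0 0.05 0 0; 0 0 0.1 0 0; 0 0 0.1 0 0",
)

```text
time_s: 17.3
eef_pos: [516.1, 180.9, 80.0]
ee_rot: [0.5, 0.499, 0.501, -0.5]
force: [-5.8, -0.3, 0.3]
grip_width: 0.271
```

Call:
send_rows(
  rows="0 0 0.05 0 0; 0 0 0.1 0 0; 0 0 0.15 0 0; 0 0 0.2 0 0; 0 0 0.2 0 0",
)

```text
time_s: 17.8
eef_pos: [517.7, 181.0, 79.8]
ee_rot: [0.5, 0.499, 0.501, -0.501]
force: [-7.9, 0.2, -1.3]
grip_width: 0.273
```

Call:
send_rows(
  rows="0 0 0.05 0 0; 0 0 0.1 0 0; 0 0 0.1 0 0",
)

```text
time_s: 18.1
eef_pos: [518.8, 181.0, 79.7]
ee_rot: [0.5, 0.499, 0.501, -0.501]
force: [-6.2, 0.9, -1.6]
grip_width: 0.274
```

```bash
python3 look.py k6 15
```

```text
[518.8  180.98  79.67] Ftool [ 1.59 -6.16 -0.96] 0.27358068178194705
foot [501.93 180.95  64.95]
```

View pics/k6.png

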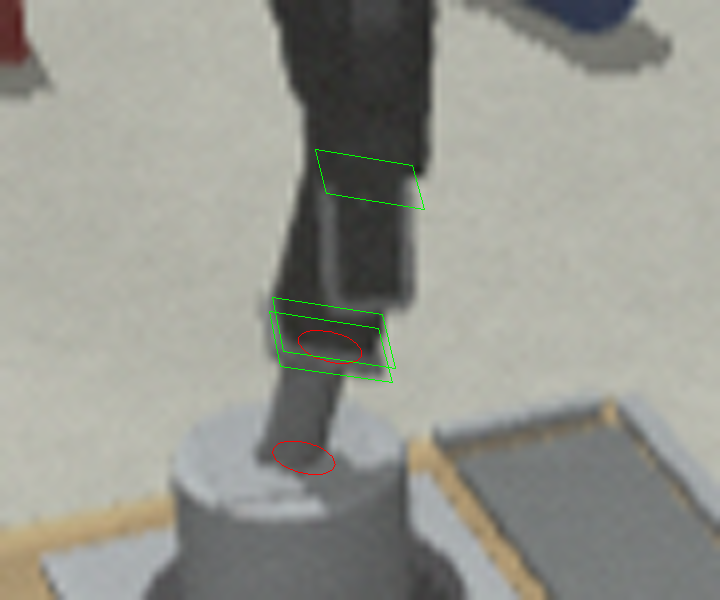

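Lean is now about 15–16°. Lowering a little so the foot's centre is safely below the mouth.

Call:
send_rows(
  rows="0 0 -0.05 0 0; 0 0.05 -0.05 0 0; 0 0.1 -0.05 0 0; 0 0.1 -0.05 0 0",
  grip_force=35,
)

```text
time_s: 18.55
eef_pos: [518.9, 181.0, 79.4]
ee_rot: [0.5, 0.499, 0.501, -0.5]
force: [-6.1, 1.1, 2.9]
grip_width: 0.275
```

Call:
send_rows(
  rows="0 0.05 0 0 0; 0 0.05 0 0 0",
)

```text
time_s: 18.75
eef_pos: [519.2, 181.1, 79.1]
ee_rot: [0.5, 0.499, 0.501, -0.5]
force: [-5.8, 1.0, 3.6]
grip_width: 0.271
```

Call:
send_rows(
  rows="0 0 -0.05 0 0; 0 0 -0.1 0 0; 0 0 -0.15 0 0; 0 0 -0.15 0 0",
)

```text
time_s: 19.15
eef_pos: [518.5, 181.0, 79.0]
ee_rot: [0.501, 0.5, 0.5, -0.499]
force: [-1.3, 1.6, 0.8]
grip_width: 0.274
```

Call:
send_rows(
  rows="0 0.05 -0.05 0 0; 0 0.1 -0.1 0 0; 0 0.1 -0.1 0 0",
)

```text
time_s: 19.45
eef_pos: [517.4, 180.9, 77.7]
ee_rot: [0.501, 0.5, 0.5, -0.499]
force: [0.8, 1.2, -0.9]
grip_width: 0.274
```

```bash
python3 look.py k7 13
```

```text
[517.41 180.89  77.67] Ftool [ 0.86  0.78 -1.18] 0.2735264406997323
foot [502.8  180.86  62.32]
```

View pics/k7.png

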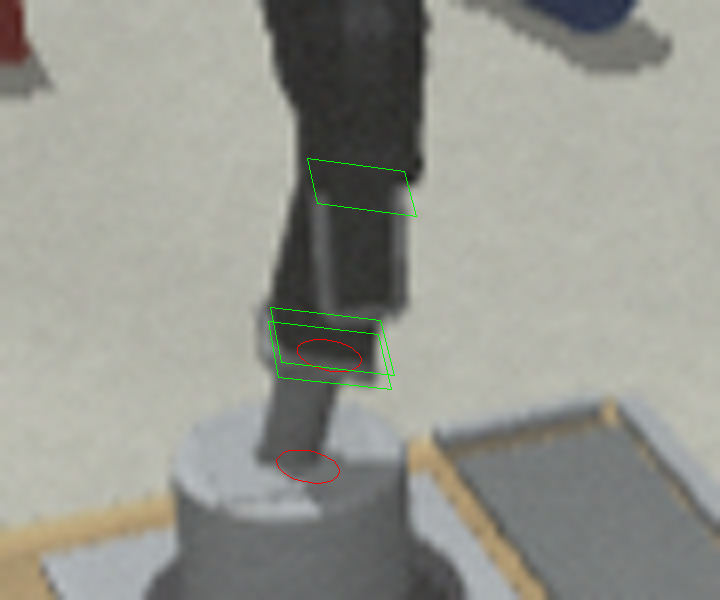

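The pin still leans about 14° with its foot inside the mouth. One more small step down to be sure of the depth, then straightening.

Call:
send_rows(
  rows="0 0.05 0 0 0; 0 0.1 0 0 0; 0 0.1 0 0 0",
)

```text
time_s: 19.8
eef_pos: [517.2, 181.0, 76.8]
ee_rot: [0.5, 0.5, 0.5, -0.5]
force: [0.6, 1.2, -1.9]
grip_width: 0.272
```

Call:
send_rows(
  rows="0 0.05 -0.05 0 0; 0 0.1 -0.1 0 0; 0 0.1 -0.1 0 0",
)

```text
time_s: 20.1
eef_pos: [516.7, 181.0, 76.1]
ee_rot: [0.501, 0.5, 0.5, -0.499]
force: [2.2, 1.5, -0.4]
grip_width: 0.275
```

Call:
send_rows(
  rows="0 0 -0.05 0 0; 0 0 -0.1 0 0; 0 0 -0.15 0 0; 0 0 -0.2 0 0; 0 0 -0.2 0 0",
  grip_force=25,
)

```text
time_s: 20.6
eef_pos: [515.6, 181.0, 76.4]
ee_rot: [0.501, 0.501, 0.5, -0.498]
force: [6.5, 1.4, 0.3]
grip_width: 0.276
```

Call:
send_rows(
  rows="0 0 -0.05 0 0; 0 0 -0.1 0 0; 0 0 -0.15 0 0; 0 0 -0.2 0 0; 0 0 -0.2 0 0",
)

```text
time_s: 21.1
eef_pos: [514.0, 181.0, 76.8]
ee_rot: [0.502, 0.501, 0.499, -0.498]
force: [6.9, 2.2, 1.5]
grip_width: 0.275
```

Call:
send_rows(
  rows="0 0 -0.05 -0.01 0; 0 0 -0.1 -0.02 0; 0 0 -0.15 -0.03 0; 0 0 -0.2 -0.03 0; 0 0 -0.25 -0.03 0; 0 0 -0.3 -0.03 0; 0 0 -0.3 -0.03 0",
)

```text
time_s: 21.8
eef_pos: [511.4, 181.3, 77.1]
ee_rot: [0.502, 0.501, 0.499, -0.498]
force: [8.1, 1.6, 3.5]
grip_width: 0.275
```

Call:
send_rows(
  rows="0 0 -0.05 0 0; 0 0 -0.1 0 0; 0 0 -0.15 0 0; 0 0 -0.2 0 0; 0 0 -0.25 0 0; 0 0 -0.3 0 0; 0 0 -0.3 0 0",
)

```text
time_s: 22.5
eef_pos: [508.3, 181.3, 77.0]
ee_rot: [0.502, 0.501, 0.499, -0.498]
force: [7.8, 2.4, 2.7]
grip_width: 0.272
```

```bash
python3 look.py k8 4
```

```text
[508.32 181.3   77.04] Ftool [-2.66  7.81 -2.38] 0.27187448940101866
foot [503.89 181.3   60.17]
```

View pics/k8.png

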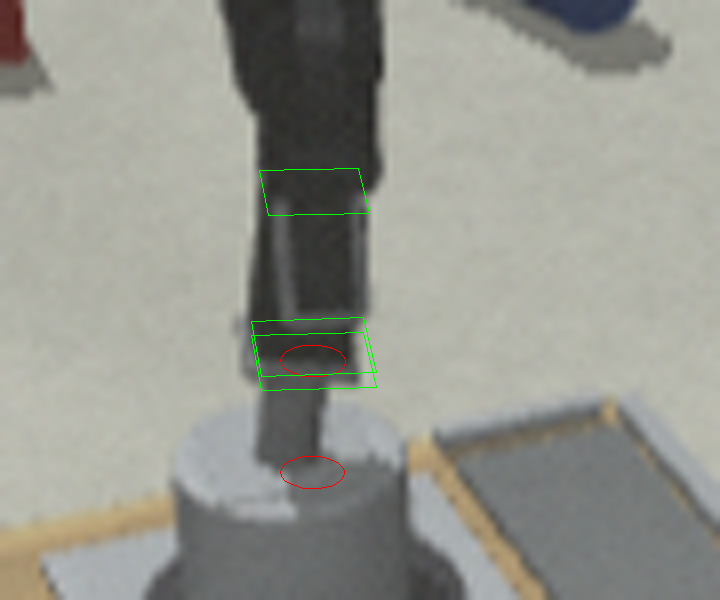

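Call:
send_rows(
  rows="0 0 -0.05 0 0; 0 0 -0.1 0 0; 0 0 -0.15 0 0; 0 0 -0.2 0 0; 0 0 -0.25 0 0; 0 0 -0.3 0 0; 0 0 -0.3 0 0",
)

```text
time_s: 23.25
eef_pos: [505.3, 181.2, 77.0]
ee_rot: [0.502, 0.501, 0.499, -0.498]
force: [8.2, 1.5, 2.8]
grip_width: 0.275
```

Call:
send_rows(
  rows="0 0 -0.05 0 0; 0 0 -0.1 0 0; 0 0 -0.15 0 0; 0 0 -0.2 0 0; 0 0 -0.2 0 0",
)

```text
time_s: 23.75
eef_pos: [503.3, 181.3, 77.0]
ee_rot: [0.502, 0.501, 0.499, -0.498]
force: [7.7, 1.0, 3.1]
grip_width: 0.275
```

```bash
python3 look.py k9 4
```

```text
[503.25 181.26  77.  ] Ftool [-3.05  7.76 -0.99] 0.2749670758879604
foot [498.82 181.26  60.13]
```

View pics/k9.png

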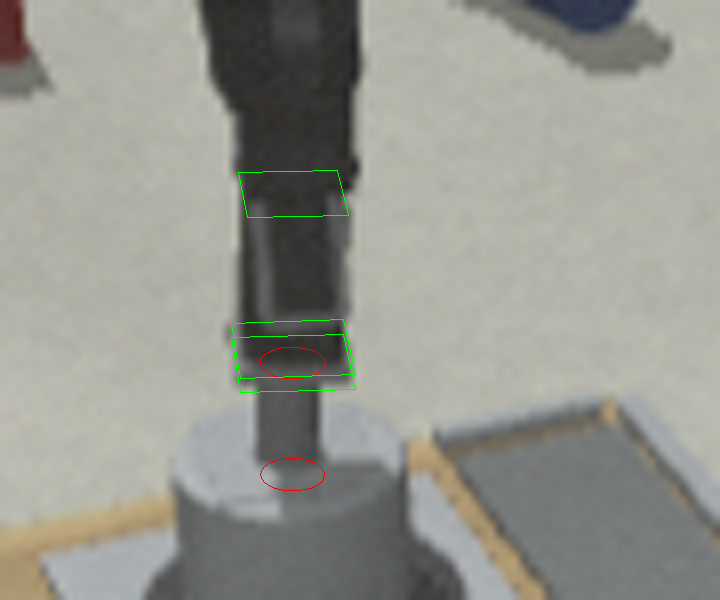

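Lean is now about 4° and the model agrees. Continuing, and starting to sink.

Call:
send_rows(
  rows="0 0 -0.05 0 0; 0 0 -0.1 0 0; 0 0 -0.15 0 0; 0 0 -0.2 0 0; 0 0 -0.25 0 0; 0 0 -0.3 0 0; 0 0 -0.3 0 0",
)

```text
time_s: 24.5
eef_pos: [500.1, 181.3, 77.0]
ee_rot: [0.502, 0.501, 0.499, -0.498]
force: [7.3, 1.0, 1.9]
grip_width: 0.276
```

Call:
send_rows(
  rows="0 0.05 -0.05 0 0; 0 0.1 -0.05 0 0; 0 0.1 -0.05 0 0",
)

```text
time_s: 24.8
eef_pos: [500.0, 181.3, 76.2]
ee_rot: [0.502, 0.501, 0.499, -0.498]
force: [8.2, 1.5, 3.4]
grip_width: 0.275
```

Call:
send_rows(
  rows="0 0.05 -0.05 -0.02 0; 0 0.1 -0.1 -0.02 0; 0 0.15 -0.1 -0.02 0; 0 0.2 -0.1 -0.02 0; 0 0.2 -0.1 -0.02 0",
)

```text
time_s: 25.3
eef_pos: [499.2, 181.4, 74.3]
ee_rot: [0.502, 0.501, 0.499, -0.498]
force: [9.7, 1.0, 2.8]
grip_width: 0.273
```

```bash
python3 look.py k10 1; python3 -c "
from h import *; print(ctrl.sense()['wrist_torque'])"
```

```text
[499.25 181.38  74.26] Ftool [-2.77  9.74 -1.03] 0.27289505999423336
foot [498.23 181.39  57.27]
[ 0.23936095 -1.86682379  0.03930536]
```

View pics/k10.png

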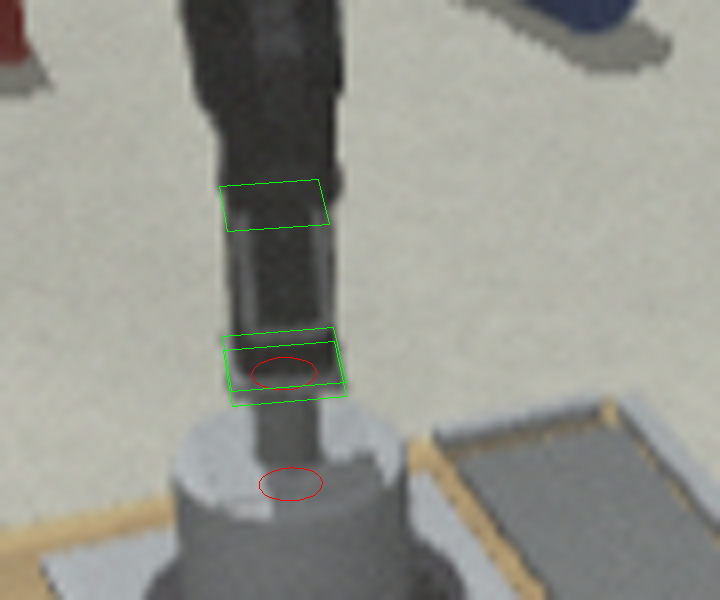

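Call:
send_rows(
  rows="0 0 -0.05 0 0; 0 0.05 -0.1 0 0; 0 0.1 -0.15 0 0; 0 0.15 -0.15 0 0; 0 0.2 -0.15 0 0; 0 0.2 -0.15 0 0",
)

```text
time_s: 25.95
eef_pos: [497.3, 181.4, 72.0]
ee_rot: [0.502, 0.501, 0.499, -0.498]
force: [6.7, 0.4, 2.9]
grip_width: 0.272
```

Call:
send_rows(
  rows="0 0.05 -0.05 0 0; 0 0.1 -0.1 0 0; 0 0.15 -0.1 0 0; 0 0.2 -0.1 0 0; 0 0.2 -0.1 0 0",
)

```text
time_s: 26.45
eef_pos: [496.6, 181.4, 70.2]
ee_rot: [0.502, 0.501, 0.499, -0.498]
force: [8.5, 2.2, 2.2]
grip_width: 0.271
```

```bash
python3 look.py k11 0
```

```text
[496.58 181.4   70.16] Ftool [-2.14  8.54 -2.23] 0.27116305389474754
foot [496.69 181.4   53.16]
```

View pics/k11.png

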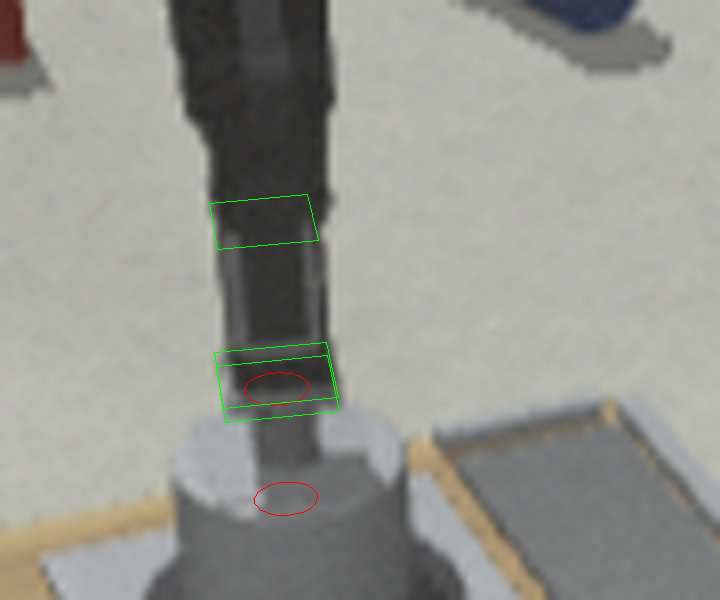

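Close to upright now, with depth about 13 mm. Sinking in small steps.

Call:
send_rows(
  rows="0 0.1 0 -0.02 0; 0 0.2 0 -0.03 0; 0 0.3 0 -0.03 0; 0 0.4 0 -0.03 0; 0 0.4 0 -0.03 0",
)

```text
time_s: 27.0
eef_pos: [496.6, 181.5, 66.1]
ee_rot: [0.502, 0.501, 0.499, -0.498]
force: [9.5, 0.8, 2.8]
grip_width: 0.278
```

Call:
send_rows(
  rows="0 0.1 0 0 0; 0 0.2 0 0 0; 0 0.3 0 0 0; 0 0.3 0 0 0",
)

```text
time_s: 27.4
eef_pos: [496.6, 181.5, 63.1]
ee_rot: [0.502, 0.501, 0.499, -0.498]
force: [8.1, -0.0, 2.8]
grip_width: 0.276
```

Call:
send_rows(
  rows="0 0.1 0.02 0 0; 0 0.2 0.03 0 0; 0 0.3 0.03 0 0; 0 0.4 0.03 0 0; 0 0.4 0.03 0 0",
)

```text
time_s: 27.9
eef_pos: [496.7, 181.5, 58.9]
ee_rot: [0.502, 0.501, 0.499, -0.498]
force: [7.3, -0.1, 1.3]
grip_width: 0.272
```

Call:
send_rows(
  rows="0 0.1 0.02 0 0; 0 0.2 0.03 0 0; 0 0.3 0.03 0 0; 0 0.4 0.03 0 0; 0 0.4 0.03 0 0",
)

```text
time_s: 28.4
eef_pos: [496.7, 181.5, 54.8]
ee_rot: [0.502, 0.501, 0.499, -0.498]
force: [8.4, 0.3, 2.0]
grip_width: 0.275
```

Call:
send_rows(
  rows="0 0.05 0 0 0; 0 0.1 0 0 0; 0 0.15 0 0 0; 0 0.2 0 0 0; 0 0.2 0 0 0",
)

```text
time_s: 28.9
eef_pos: [496.8, 181.5, 52.9]
ee_rot: [0.502, 0.501, 0.499, -0.498]
force: [7.7, -0.7, 1.6]
grip_width: 0.274
```

Call:
send_rows(
  rows="0 0.05 0 0 0; 0 0.1 0 0 0; 0 0.1 0 0 0",
)

```text
time_s: 29.2
eef_pos: [496.8, 181.5, 51.9]
ee_rot: [0.502, 0.501, 0.499, -0.498]
force: [7.9, -0.2, 1.8]
grip_width: 0.272
```

```bash
python3 look.py k12 0
```

```text
[496.76 181.51  51.87] Ftool [-1.73  7.9   0.24] 0.2722954692420506
foot [496.85 181.51  34.87]
```

View pics/k12_raw.png

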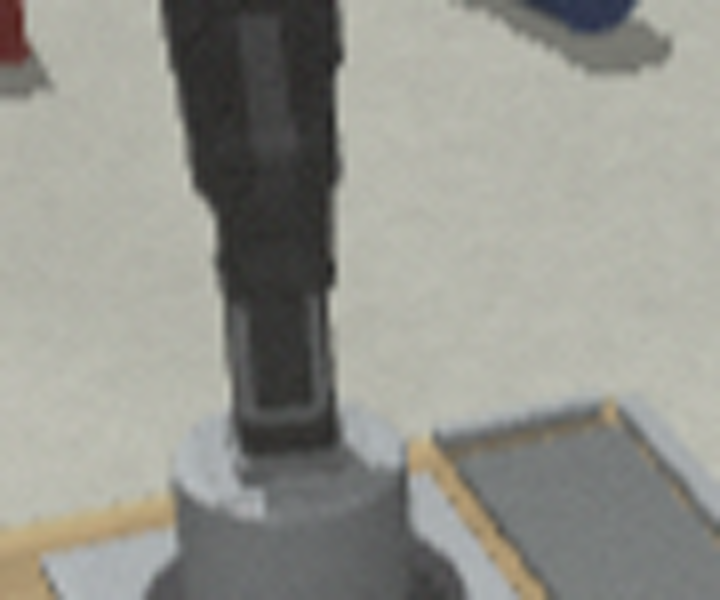

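The shoulder is almost on the block (crop 290,465). Small steps down until contact shows.

Call:
send_rows(
  rows="0 0.03 0 0 0; 0 0.06 0 0 0; 0 0.06 0 0 0",
)

```text
time_s: 29.55
eef_pos: [496.8, 181.5, 51.3]
ee_rot: [0.502, 0.501, 0.499, -0.498]
force: [7.1, 0.8, 2.4]
grip_width: 0.276
```

Call:
send_rows(
  rows="0 0.03 0 0 0; 0 0.06 0 0 0; 0 0.06 0 0 0",
)

```text
time_s: 29.85
eef_pos: [496.8, 181.5, 50.7]
ee_rot: [0.502, 0.501, 0.499, -0.498]
force: [8.0, -0.8, 2.9]
grip_width: 0.275
```

Call:
send_rows(
  rows="0 0.03 0 0 0; 0 0.06 0 0 0; 0 0.06 0 0 0",
)

```text
time_s: 30.15
eef_pos: [496.9, 181.5, 50.6]
ee_rot: [0.502, 0.501, 0.499, -0.498]
force: [5.6, -0.9, 6.7]
grip_width: 0.271
```

Vertical contact at 50.6 mm, against a prediction of 51 for home. One more nudge to confirm, then I relieve the side load and let go.

Call:
send_rows(
  rows="0 0.03 0.05 0 0; 0 0.05 0.1 0 0; 0 0.05 0.1 0 0",
)

```text
time_s: 30.45
eef_pos: [497.0, 181.6, 50.5]
ee_rot: [0.501, 0.5, 0.5, -0.499]
force: [-1.6, -1.3, 15.8]
grip_width: 0.275
```

Firm stop at 15.8 N, so the shoulder is on the block. Taking off the vertical load, opening, and checking before I retreat.

Call:
send_rows(
  rows="0 -0.08 0 0 0; 0 -0.08 0 0 0; 0.4 -0.08 0 0 0; 0.5 -0.08 0 0 0; 0.7 -0.08 0 0 0; 0.7 -0.08 0 0 0",
)

```text
time_s: 31.05
eef_pos: [495.3, 181.7, 49.0]
ee_rot: [0.5, 0.499, 0.501, -0.5]
force: [-0.9, -0.2, 0.1]
grip_width: 0.7
```

```bash
python3 look.py k13 0
```

```text
[495.32 181.66  48.96] Ftool [-0.09 -0.89  0.24] 0.7001213496940655
foot [495.3  181.65  31.96]
```

View pics/k13_raw.png

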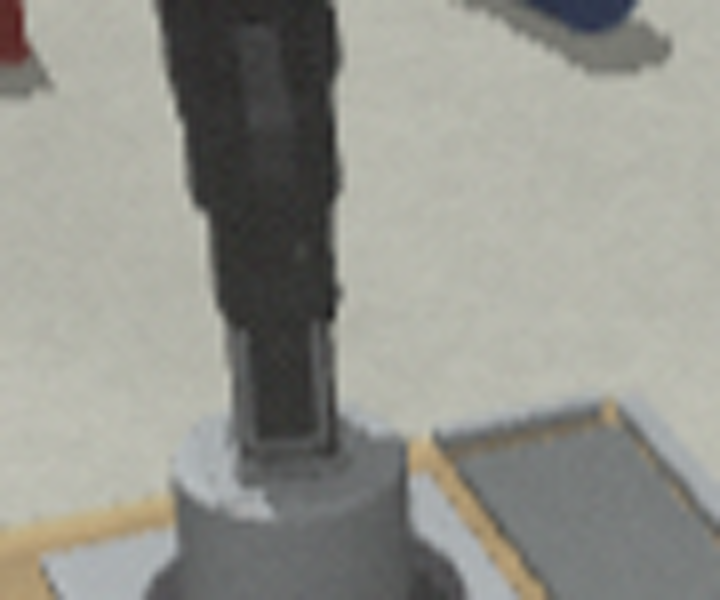

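Call:
send_rows(
  rows="0.7 -1 0 0 0; 0.7 -3 0 0 0; 0.7 -6 0 0 0; 0.7 -10 0 0 0; 0.7 -14 0 0 0; 0.7 -14 0 0 0; 0.7 -14 0 0 0",
)

```text
time_s: 31.8
eef_pos: [495.8, 181.8, 190.2]
ee_rot: [0.501, 0.5, 0.5, -0.499]
force: [-0.4, 0.2, -0.1]
grip_width: 0.698
```

Run:
```python
from h import *
np.set_printoptions(precision=2,suppress=True)
s=ctrl.sense(); print(s["eef_pos"],s["force"],s["grip_width"])
q=capture("side"); p=capture("top")
im=cv2.cvtColor(q["pixels"],cv2.COLOR_RGB2BGR)[90:165,240:330]; sc=8; im=cv2.resize(im,None,fx=sc,fy=sc,interpolation=cv2.INTER_CUBIC).copy()
# model: seated upright pin at bore, z foot 34
b=ray(q,(275.5,146.0),66); o=np.array([240,90]); M=mat(s); a=np.linspace(0,2*np.pi,40)
for z,w in((66,14),(70,14),(112,12)):
    X=np.array([[b[0]+w*i,b[1]+w*j,z] for i,j in((1,1),(1,-1),(-1,-1),(-1,1))])
    cv2.polylines(im,[((proj(q,X)-o+.5)*sc).round().astype(np.int32)],True,(0,255,0),1)
cv2.imwrite("pics/end.png",im); save(p,"endtop.png")
for c in(q,p):
  for t in("pin_grip","ink_jar_mid","ink_bottle_mid"): print(t,[(np.round(r["location"],1),round(r["confidence"],2)) for r in nets.spot_point(c,t)][:4])
```

```text
[495.84 181.76 190.2 ] [-0.4   0.24 -0.13] 0.6975256330946985
pin_grip [(array([495.9, 178.6,  90.9]), 0.86), (array([557.2, -95.5,  37.3]), 0.77)]
ink_jar_mid [(array([416.6,  10.8,  32.3]), 0.59)]
ink_bottle_mid [(array([624.4, -13.7,  49.1]), 0.81)]
pin_grip [(array([555.9, -97.8,  39.9]), 0.69), (array([495.9, 181.5,  89.2]), 0.58)]
ink_jar_mid [(array([412.7,   3.6,  34.3]), 0.88)]
ink_bottle_mid [(array([616.9, -18.1,  54.7]), 0.83)]
```

View pics/end.png

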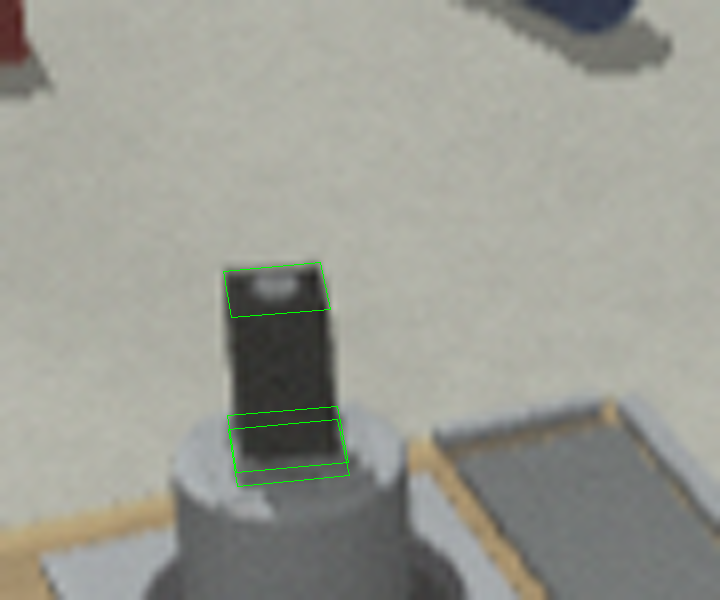

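The pin stands upright and overlays the fully seated model (top at crop 278,287, shoulder on the block at 290,470). The nets put its grip at z 89–91 mm, against 89 when home. The bystanders have not moved and the gripper is clear, so I'm handing in.

Run:
```python
from rig import workorder
print(workorder.finish_job())
```

```text
the job is handed in; nothing more can be done
None
```

The pin is fully home in the bore, upright and released, and I handed the job in after about 32 s of the 72 s allowed. No verdict was reported.

**What I did**
- **Lean:** I took the larger pin from its rest and used the rest's rim to swivel it in the pads.
- **Entry:** Its foot went into the bore by feel. Pressing lightly on the bore wall brought the lean back to about 15°. I kept it leaning until its foot was about 3–4 mm below the mouth.
- **Seating:** I straightened the pin and slid it down, holding it until the shoulder came to a firm stop. Then I let go and retreated.
- **Forces:** Wrist-force readings stayed around 10 N or less during entry and sinking. They reached about 16 N when I confirmed the stop, below the 25 N limit.

**Last checks**
- **Seated position:** The shoulder touched at a TCP height of 50.6 mm, against 51 predicted for home. The seated-pin model overlays the picture, and the networks put the grip at 89–91 mm against 89 expected.
- **Bystanders:** The jar and bottle are unmoved to within what the networks can resolve, about 5 mm.

**What went wrong or disagreed**
- **Missed grasp:** The first grasp failed, and the shut fingertips pressed on the pin's top with about 29 N. The real tips sit about 30 mm above the reported TCP. The pin came back upright and I grasped it lower.
- **Lean crept:** During the carry the lean fell from about 15° to 11°, so I restored it in the bore.
- **Not measured:** The lean and the early foot depth are estimates from pictures and the reported arm position.

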